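Free the hemmed-in skate truck for cleaning

ROBOT

A 7-joint arm with a two-finger parallel gripper is mounted at the origin on the work surface. World frame = base frame: x ahead of the robot, y to its left, z up, the work surface at z = 0. Lengths are in m, angles in degrees, forces in N, time in s.
With the tool pointing down it reaches from about 0.425 to 0.875 m from the base axis. Payload 4.7 kg.
Tool frame: the origin (TCP) lies at the very end of the fingers, on their centre line; the grasp point (between the pads) lies 19 mm behind it (pinch_z is the distance from the TCP to the grasp point, in m); z points along the fingers, y is the direction in which the jaws open and shut (so a half turn about z gives the same grasp; the last joint's range is limited). The gripper opens to 87 mm and grips with 3 to 60 N. Pads are 19 mm wide; open, the fingers measure 117 mm over their backs; the gripper's body (75 mm by 190 mm) begins 51 mm behind the grasp point.
Start: joints at [-71.27, 18.392, -4.016, 83.108, 1.295, 78.541, -3.26], TCP at [0.2, 0.618, 0.223] pointing down, gripper open.
Joint ranges: [-163.93, 163.93], [-17.29, 119.83], [-79.2, 71.16], [3.27, 140.29], [-89.18, 269.18], [5.43, 117.66], [-154.24, 154.24]. Speed limits (degrees/s): [147.25, 147.25, 180, 180, 180, 180, 180].

INTERFACE

Orientations are given as [roll, pitch, yaw] about the fixed x, y, z axes, in that order (R = Rz(yaw) Ry(pitch) Rx(roll)).
In Python, from cell import get_obs, read_camera, camera_params, sign_off, pinch_z gives the robot as it stands.
- The arm moves only by the shell command python3 -m handwheel 'ROWS' [FORCE]. ROWS is JSON, a list of rows, each a list of 5 numbers: the finger opening in m, from 0 to 0.087, then the shift along the tool's x, y, z in m, then the turn about the tool's z in rad. In form: [[jaw, tx, ty, tz, twist], ...]. A call has 1 to 20 rows; each row is the pose to reach, as a shift and turn from the pose commanded when the call began, along the tool's axes at that moment; what a row does not reach only later rows make up. A row lasts 1/10 s, in which the tool goes at most 50 mm and 8.59 degrees, less where a joint would pass 70% of its speed; a pose out of reach is approached as far as the arm can. A call with a gripper value outside its range is refused whole. The fingers move at their own pace and stop on an object; FORCE is the grip in N (left out, the last holds). Time passes only in rows, so rows that repeat a pose let the fingers close. It gives the time, the measured TCP pose, the force and the opening at its end, in the units of the state.
- get_obs(): the state, without advancing time (a new reading comes with each control period).
- read_camera(name): name is "side" or "top"; returns the picture (420x560x3 uint8, blue, green, red); there is no depth.
- camera_params(name): a dict with "camera_matrix" (3x3 intrinsics, pixels), "k1" (the pictures are not rectified: a ray, as slopes to the right and down, at radius r is drawn at 1 + k1 r^2 times it, then the intrinsics apply), "R" (3x3) and "t" (3): a world point X has camera coordinates R X + t. Camera axes: x right, y down, z forward; pixel columns grow to the right and rows downward; lengths in m; the calibration is good to about 2 mm. A picture is of the moment at which its call begins. camera_params takes no time and is no camera call.
- sign_off(): hands the job in, once; it reports no verdict.
The state is a dict: "time_s": time; "qpos": joint angles; "joint_velocities": joint speeds; "effort": joint torques, N m; "tool_pos": TCP position; "tool_rot": TCP orientation; "force": force on the tool from outside, world axes, zero at the start; "wrist_torque": the same for the moment, N m; "grip_width": finger opening in m.
Only numpy, scipy, OpenCV 4.12 (cv2) and the standard library are available. Lean on these libraries where they do the work, as an engineer would, in place of code of your own. Each camera call takes 0.05 s, during which the arm holds its last target.

TASK

The skate truck in the green tray is hemmed in by the rubber toe stopper and the brass bearing drift. First stand both of these upright on the cork mat, then lay the truck right way up and centred on the steel cradle, lengthwise between its four posts; only when it lies there put the stopper and the drift back upright in the tray, each centred on the round pad it came from. Leave the skate key, the white wheel and the jar alone.

Things in the scene. Friction and masses are not known exactly. Their poses are not given: they have to be found in the camera images.
- truck_center (a point): Loose red steel skate truck, flat underneath, lying in the middle of the tray, about 0.3 kg. Foot plate 110 x 30 x 8 mm, on it a block 70 x 30 mm up to 36 mm, a nut on top to 44 mm; steel axle 140 mm long, 8 mm thick (14 mm end nuts). The point is at the middle, 22 mm above the underside; x along the axle, y across the 30 mm width, z up. Grasp the block across y.
- stopper_center (a point): Loose black rubber toe stopper standing upright, about 0.12 kg: round foot 48 mm across, cylinder 42 mm across from 12 to 40 mm up, then a steel stem 16 mm across; 56 mm high. The point is on the axis 28 mm above the underside; z up. It stands on one of the tray's two round pads, on either side of the truck (which side varies).
- drift_center (a point): Loose heavy brass bearing drift (a punch with a broad round foot) standing upright, about 0.45 kg: foot 44 mm across and 18 mm high, then a round handle 26 mm across from 22 mm up to the top at 88 mm. The point is on the axis half-way up (44 mm above the underside); z is up along the axis. It stands on the other pad in the tray.
- tray: Fixed green shallow steel tray, 190 (x) x 200 (y) mm, floor 4 mm thick, rim 12 mm high. Origin at the centre of its underside. Two grey round pads, 64 mm across, flush with the floor, are centred at x = 0, y = +51 and -51 mm; the truck lies between them along x, only 12 to 15 mm from the things on the pads. (A closed green chest, 130 mm high, stands beyond it, 0.79 m from the robot.)
- mat_top (a point): Fixed cork mat, 200 (x) x 130 (y) x 4 mm, lying on the bench to the left or right: the side area. The point is the centre of its top face.
- cradle_seat (a point): Fixed dark steel cradle on the side opposite the mat: plate 160 (x) x 100 (y) x 6 mm with four posts 10 x 8 mm, 18 mm high above the plate, centred at x = +-48, y = +-29 mm. The point is the centre of the plate's top. The truck lies on the plate along x (either way round) between the rows of posts, 50 mm apart inside; the middle 86 mm between posts are free for fingers.
- skate_key: Bystander: flat rusty skate key, about 86 x 50 mm, up to 10 mm high, loose on the bench between robot and tray. Origin on its underside.
- wheel: Bystander: loose white skate wheel lying flat, 58 mm across, 32 mm high, on the bench beside the tray's far corner. Origin at the centre of its underside.
- jar: Bystander: loose amber glass jar with a steel cap, 60 mm across, about 80 mm high, on the bench beside the tray's far corner. Origin at the centre of its underside.
Not all that is in view belongs to the job. What is shaped like the part that bears cradle_seat but blue is not meant.

How it is judged:
By the outcome, as a careful person would: the job done as asked, in the order asked, and still so for the second after the job is handed in, with the robot touching nothing.
It also fails if it takes over 120 s, if anything falls off the work surface, if the arm or the gripper's body presses on something with over 40 N, if the wrist force passes 120 N, or if a joint passes its speed limit or range.

## Working session

There is one attempt and no reset: what is moved stays moved. The work goes in short steps, Python scripts to look and compute and a shell command to move; the robot and the scene stay as the last step left them, time stands still between calls to the robot, and variables do not carry over. Pictures are saved under pics/ and viewed, and the job is handed in when it is done.

```bash
ls; mkdir -p pics; python3 - <<'E'
from cell import *
import cv2
print(get_obs(), pinch_z)
for n in("side","top"):
    print(n,camera_params(n)); cv2.imwrite(f"pics/{n}0.png",read_camera(n))
E
```

```text
pics
{'time_s': 0.0, 'qpos': array([-71.27037484,  18.44054819,  -4.01329006,  83.17540277,
         1.29727119,  78.54038396,  -3.26158313]), 'joint_velocities': array([-0.05314418, -0.0953024 , -0.03082111, -0.0662351 ,  0.03025168,
       -0.07504569,  0.04749193]), 'effort': array([-1.10309054e-03, -4.91293752e+01, -4.04074648e-01, -3.12528706e+01,
       -6.37110136e-02,  4.33849054e-02,  1.86308657e-04]), 'tool_pos': array([0.19993123, 0.61790429, 0.22143996]), 'tool_rot': array([-1.79889026e+02,  8.67896740e-03,  1.62076887e+02]), 'force': array([-0.53027347, -0.51760874,  0.55049803]), 'wrist_torque': array([0.04132222, 0.00815388, 0.03748572]), 'grip_width': 0.08693501366955025} 0.0187
side {'camera_matrix': array([[401.76723661,   0.        , 278.18409208],
       [  0.        , 401.76723661, 210.41152358],
       [  0.        ,   0.        ,   1.        ]]), 'k1': -0.07572454077410253, 'R': array([[-0.95299658, -0.30297497,  0.00191832],
       [-0.20150726,  0.62908008, -0.75076832],
       [ 0.22625723, -0.7158662 , -0.66056282]]), 't': array([0.49386301, 0.22472619, 0.83625815])}
top {'camera_matrix': array([[393.48312196,   0.        , 277.21725105],
       [  0.        , 393.48312196, 212.17896844],
       [  0.        ,   0.        ,   1.        ]]), 'k1': -0.08352570061975416, 'R': array([[-2.74965648e-02, -9.99602607e-01, -6.21025524e-03],
       [-9.81755904e-01,  2.81739292e-02, -1.88046736e-01],
       [ 1.88146974e-01,  9.26315495e-04, -9.82140447e-01]]), 't': array([-0.058969  ,  0.56945421,  0.94218011])}
```

View pics/side0.png

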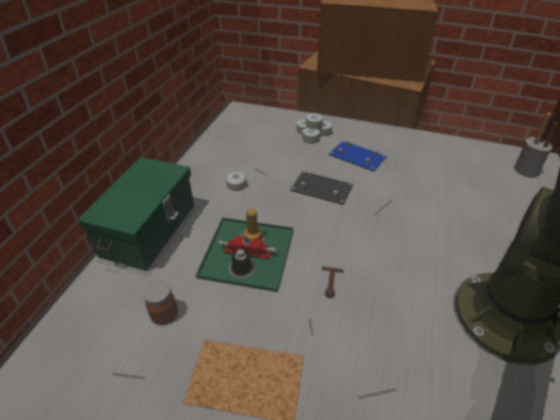

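View pics/top0.png

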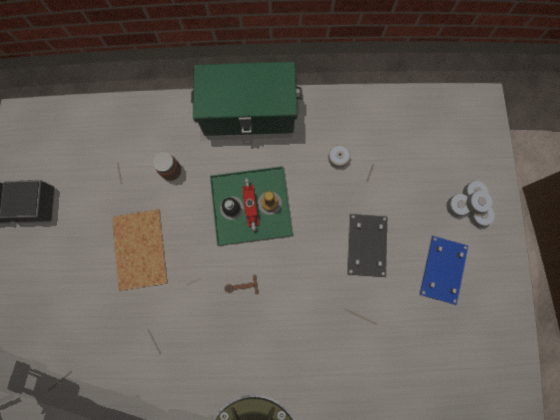

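The side view shows the tray at about (248,252) with the drift at (252,222), the truck at (248,248) and the stopper at (241,262). The mat is at (246,380), the dark cradle at (322,187) and the blue decoy at (358,155). In the top view the stopper is at (230,205), truck (250,205), drift (269,201), mat (139,250), dark cradle (368,245) and blue decoy (444,270).

Candidates (top view):
- **Cradle:** dark plate (368,245) or blue plate (444,270). I choose the dark one.
- **Stopper:** black (230,205). The jar (167,166) and the dark box (22,200) are not it.
- **Drift:** brass (269,201).
- **Truck:** red (250,205).

I'll check these in one close crop.

```bash
cat > h.py <<'E'
import numpy as np, cv2
from cell import *
def proj(n,X):
    p=camera_params(n);X=np.atleast_2d(X)@p["R"].T+p["t"];s=X[:,:2]/X[:,2:]
    s=s*(1+p["k1"]*(s**2).sum(1,keepdims=True));K=p["camera_matrix"]
    return s@K[:2,:2].T+K[:2,2]
def ray(n,uv):
    p=camera_params(n);uv=np.atleast_2d(np.array(uv,float)).reshape(-1,1,2)
    s=cv2.undistortPoints(uv,p["camera_matrix"],np.array([p["k1"],0,0,0,0.])).reshape(-1,2)
    d=np.c_[s,np.ones(len(s))]@p["R"];o=-p["R"].T@p["t"];return o,d/np.linalg.norm(d,axis=1,keepdims=True)
def plane(n,uv,z):
    o,d=ray(n,uv);return o+d*((z-o[2])/d[:,2])[:,None]
def tri(uvs,uvt):
    o1,d1=ray("side",uvs);o2,d2=ray("top",uvt);d1=d1[0];d2=d2[0]
    A=np.c_[d1,-d2];s=np.linalg.lstsq(A,o2-o1,rcond=None)[0]
    a=o1+s[0]*d1;b=o2+s[1]*d2;return (a+b)/2,np.linalg.norm(a-b)
def crop(n,name,x0,y0,w,h,f,im=None):
    im=read_camera(n) if im is None else im
    cv2.imwrite("pics/"+name+".png",cv2.resize(im[y0:y0+h,x0:x0+w],None,fx=f,fy=f,interpolation=cv2.INTER_CUBIC));return im
E
python3 - <<'E'
from h import *
t=cv2.imread("pics/top0.png");s=cv2.imread("pics/side0.png")
a=cv2.resize(t[160:250,205:295],(600,600),interpolation=cv2.INTER_CUBIC)
cv2.imwrite("pics/c_top.png",a)
crop("side","c_side",190,195,120,100,6,s)
crop("top","c_cr",335,200,70,90,6,t)
E
```

```text
(no output)
```

View pics/c_top.png

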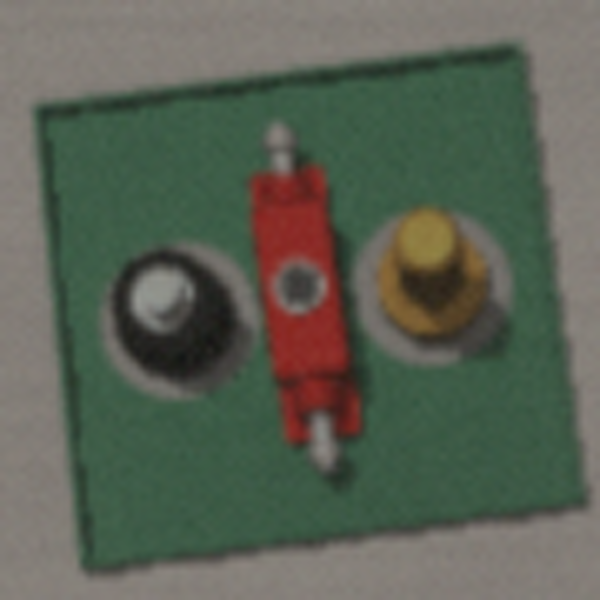

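View pics/c_side.png

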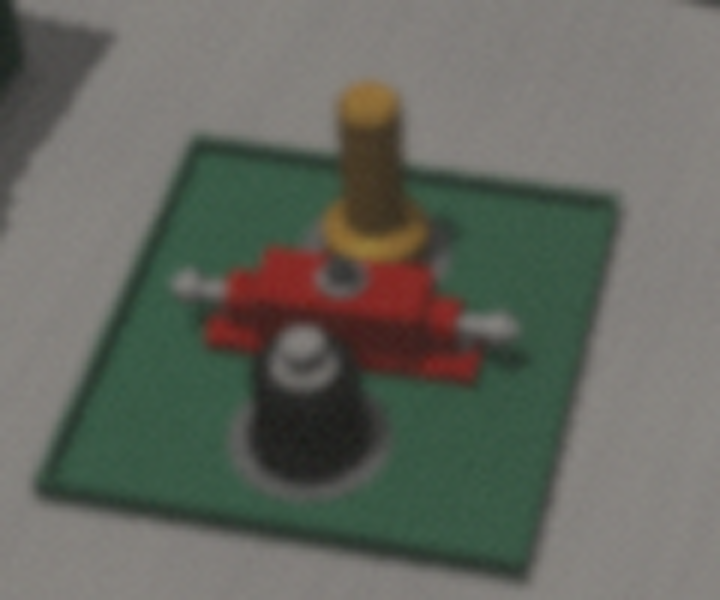

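View pics/c_cr.png

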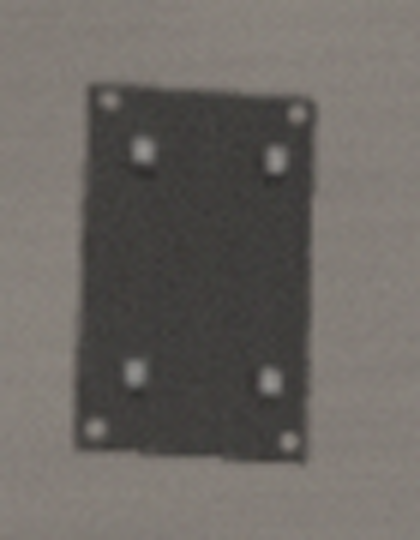

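The crops confirm the choices: black stopper with a steel stem, red truck with its nut on top, brass drift, and a dark cradle with four posts. Next I'll measure by masks and triangulate.

```bash
cat > meas.py <<'E'
from h import *
def quad(m):
    m=cv2.morphologyEx(m.astype(np.uint8)*255,cv2.MORPH_CLOSE,np.ones((5,5)))
    c=max(cv2.findContours(m,cv2.RETR_EXTERNAL,cv2.CHAIN_APPROX_NONE)[0],key=cv2.contourArea)
    h=cv2.convexHull(c);e=.02
    while True:
        q=cv2.approxPolyDP(h,e*cv2.arcLength(h,True),True)
        if len(q)<=4: break
        e+=.005
    q=q.reshape(-1,2).astype(float);pts=c.reshape(-1,2).astype(float);L=[]
    for i in range(4):
        a,b=q[i],q[(i+1)%4];d=(b-a);l=np.hypot(*d);d/=l
        r=pts-a;t=r@d;n=np.abs(r@[-d[1],d[0]])
        s=pts[(n<2.5)&(t>.08*l)&(t<.92*l)].astype(np.float32)
        vx,vy,x,y=cv2.fitLine(s,cv2.DIST_HUBER,0,.01,.01).ravel();L.append((np.array([vx,vy]),np.array([x,y])))
    out=[]
    for i in range(4):
        (d1,p1),(d2,p2)=L[i-1],L[i]
        k=np.linalg.solve(np.c_[d1,-d2],p2-p1);out.append(p1+k[0]*d1)
    return np.array(out)
def box(im,x0,y0,x1,y1):
    m=np.zeros(im.shape[:2],bool);m[y0:y1,x0:x1]=1;return m
def rect(P):
    P=P[:,:2];c=P.mean(0);e=[P[(i+1)%4]-P[i] for i in range(4)];l=[np.hypot(*v) for v in e]
    i=int(np.argmax(l));a=np.degrees(np.arctan2(e[i][1],e[i][0]));return c.round(4),np.round(l,4),round(a%180,2), [round(np.degrees(np.arctan2(v[1],v[0]))%180,2) for v in e]
E
python3 - <<'E'
from meas import *
t=cv2.imread("pics/top0.png").astype(int);s=cv2.imread("pics/side0.png").astype(int)
for n,im,b,bm,bc in(("top",t,(203,155,300,255),(100,195,180,300),(335,200,400,290)),("side",s,(190,210,300,295),(175,330,315,420),(285,165,360,210))):
    B,G,R=im[...,0],im[...,1],im[...,2]
    q=quad((G>R+10)&(G>B+5)&box(im,*b));print(n,"tray",q.round(1).tolist())
    for z in(0,.012):print(z,rect(plane(n,q,z)))
    q=quad((R>B+35)&box(im,*bm));print("mat",q.round(1).tolist(),rect(plane(n,q,.004)))
    q=quad((im.sum(2)<270)&box(im,*bc));print("cradle",q.round(1).tolist(),rect(plane(n,q,.006)))
f=lambda x,y,F,ox,oy:((x+.5)/F-.5+ox,(y+.5)/F-.5+oy)
T=lambda x,y:f(x,y,600/90,205,160)
S=lambda x,y:f(x,y,6,190,195)
for k,a,b in(("drifttop",(370,103),(428,235)),("stoptop",(303,340),(160,293)),("nut",(341,272),(298,286)),("axleA",(187,283),(279,135)),("axleB",(505,327),(326,455))):
    print(k,*tri(S(*a),T(*b)))
C=lambda x,y:f(x,y,6,335,200)
P=plane("top",[C(*p) for p in((143,148),(277,156),(270,378),(135,369))],.024);print(P.round(4),P.mean(0))
E
```

```text
top tray [[282.3999938964844, 166.10000610351562], [291.8999938964844, 234.5], [216.8000030517578, 244.39999389648438], [209.89999389648438, 175.6999969482422]]
0 (array([ 0.6007, -0.0029]), array([0.19  , 0.1998, 0.1898, 0.1999]), np.float64(96.01), [np.float64(5.86), np.float64(95.97), np.float64(5.87), np.float64(96.01)])
0.012 (array([ 0.5981, -0.0038]), array([0.1877, 0.1975, 0.1876, 0.1975]), np.float64(96.01), [np.float64(5.86), np.float64(95.97), np.float64(5.87), np.float64(96.01)])
mat [[158.1999969482422, 209.0], [166.10000610351562, 282.5], [118.5, 289.8999938964844], [112.0999984741211, 216.89999389648438]] (array([0.4884, 0.2953]), array([0.1973, 0.1273, 0.1965, 0.1277]), np.float64(7.52), [np.float64(7.52), np.float64(97.74), np.float64(7.62), np.float64(98.09)])
cradle [[350.20001220703125, 213.89999389648438], [386.5, 216.5], [384.70001220703125, 276.3999938964844], [347.5, 273.70001220703125]] (array([ 0.483 , -0.3088]), array([0.0973, 0.1584, 0.0971, 0.1577]), np.float64(173.93), [np.float64(84.29), np.float64(173.93), np.float64(83.9), np.float64(174.0)])
side tra
[... 879 characters left out ...]
84.1999969482422], [342.6000061035156, 204.1999969482422]] (array([ 0.4831, -0.3023]), array([0.0989, 0.1566, 0.098 , 0.155 ]), np.float64(174.12), [np.float64(84.98), np.float64(174.12), np.float64(84.0), np.float64(174.46)])
drifttop [ 0.60438108 -0.05553867  0.08669761] 0.0021457862953806186
stoptop [0.5925731  0.04771371 0.05855755] 7.464943142312374e-05
nut [ 0.59754426 -0.00366266  0.04315854] 0.0008840943132368084
axleA [0.66257025 0.00427612 0.02452874] 0.0006396456208135011
axleB [ 0.5335002  -0.01233396  0.02401323] 0.0005879009163634322
[[ 0.5353 -0.285   0.024 ]
 [ 0.5301 -0.3433  0.024 ]
 [ 0.4345 -0.3332  0.024 ]
 [ 0.4402 -0.2755  0.024 ]] [ 0.48499737 -0.30926335  0.024     ]
```

```bash
python3 - <<'E'
from meas import *
t=cv2.imread("pics/top0.png").astype(int);s=cv2.imread("pics/side0.png").astype(int)
top={"tray":[[282.4,166.1],[291.9,234.5],[216.8,244.4],[209.9,175.7]],"mat":[[158.2,209],[166.1,282.5],[118.5,289.9],[112.1,216.9]],"cradle":[[350.2,213.9],[386.5,216.5],[384.7,276.4],[347.5,273.7]]}
side={"tray":[[221.9,218],[292.3,227.7],[276.6,289.5],[195,275.7]],"mat":[[203.9,339.7],[302.6,355.8],[293.2,421.6],[182.6,403]],"cradle":[[302.2,171.5],[290.3,190.2],[342.6,204.2],[352.3,184.2]]}
# order: match by nearest prediction
for k in top:
    P=[]
    for a in top[k]:
        c=[(tri(b,a)[1]+np.linalg.norm(tri(b,a)[0][:2]-plane("top",a,.006)[0][:2])*1,tri(b,a)) for b in side[k]]
        P.append(min(c,key=lambda v:v[0])[1])
    X=np.array([p[0] for p in P]);print(k,X.mean(0).round(4),X[:,2].round(4),[round(p[1],4) for p in P],rect(X))
# red truck mask orientation
B,G,R=t[...,0],t[...,1],t[...,2]
m=((R>G+50)&(R>B+40)&box(t,235,170,265,240)).astype(np.uint8)
c=max(cv2.findContours(m,0,1)[0],key=cv2.contourArea);r=cv2.minAreaRect(c);print(r)
b=plane("top",cv2.boxPoints(r),.03);print(rect(b))
E
```

```text
tray [ 0.5994 -0.0033  0.0066] [0.0064 0.0084 0.0064 0.0055] [np.float64(0.0004), np.float64(0.0002), np.float64(0.0006), np.float64(0.001)] (array([ 0.5994, -0.0033]), array([0.1888, 0.1986, 0.1895, 0.1988]), np.float64(95.8), [np.float64(5.84), np.float64(96.02), np.float64(5.89), np.float64(95.8)])
mat [0.4887 0.296  0.002 ] [ 0.0013  0.0022  0.0047 -0.0003] [np.float64(0.0002), np.float64(0.0004), np.float64(0.0007), np.float64(0.0005)] (array([0.4887, 0.296 ]), array([0.1983, 0.1267, 0.1981, 0.1288]), np.float64(7.61), [np.float64(7.61), np.float64(97.81), np.float64(8.2), np.float64(97.89)])
cradle [ 4.841e-01 -3.101e-01 -1.000e-04] [-0.0016  0.0002  0.0011 -0.0003] [np.float64(0.0005), np.float64(0.0003), np.float64(0.0016), np.float64(0.0017)] (array([ 0.4841, -0.3101]), array([0.0974, 0.1585, 0.0973, 0.158 ]), np.float64(173.83), [np.float64(84.21), np.float64(173.83), np.float64(83.88), np.float64(173.86)])
((249.91989135742188, 205.07913208007812), (39.49809646606445, 10.989208221435547), 82.23483276367188)
(array([ 0.5935, -0.0043]), array([0.0289, 0.1053, 0.0283, 0.1053]), np.float64(6.63), [np.float64(96.3), np.float64(6.63), np.float64(96.25), np.float64(6.93)])
```

Stopper at about (0.593, 0.048), drift (0.604, -0.054), truck (0.5975, -0.0035, yaw 7°). The tray centre is (0.599, -0.003) at 6°, the mat (0.488, 0.296) and the cradle (0.484, -0.309) at -6°. Sizes match. Triangulated heights read up to about 6 mm low, so I'll use the text's heights and check them by contact. First move is to above the stopper.

```bash
cat > go.py <<'E'
import sys,numpy as np
from cell import get_obs
o=get_obs();x,y,z,yaw=map(float,sys.argv[1:5]);p=o["tool_pos"];a=np.radians(o["tool_rot"][2])
d=np.array([x,y])-p[:2];c,s=np.cos(a),np.sin(a)
tw=-((yaw-o["tool_rot"][2]+180)%360-180)
print("t",round(o["time_s"],2),"pos",p.round(4),"rot",o["tool_rot"].round(2),"F",o["force"].round(1),"w",round(o["grip_width"],4),"q7",round(o["qpos"][6],1))
print("row tx %.4f ty %.4f tz %.4f twist %.3f"%(c*d[0]+s*d[1],s*d[0]-c*d[1],p[2]-z,np.radians(tw)))
E
python3 go.py .593 .048 .175 96
```

```text
t 0.1 pos [0.1999 0.618  0.2216] rot [-1.7990e+02  1.0000e-02  1.6208e+02] F [ 0.1  0.2 -0.4] w 0.0871 q7 -3.3
row tx -0.5494 ty -0.4214 tz 0.0466 twist 1.153
```

```bash
python3 -m handwheel '[[0.087,-0.137,-0.105,0.012,0.288],[0.087,-0.275,-0.211,0.024,0.577],[0.087,-0.549,-0.421,0.045,1.153],[0.087,-0.549,-0.421,0.045,1.153],[0.087,-0.549,-0.421,0.045,1.153],[0.087,-0.549,-0.421,0.045,1.153],[0.087,-0.549,-0.421,0.045,1.153],[0.087,-0.549,-0.421,0.045,1.153],[0.087,-0.549,-0.421,0.045,1.153],[0.087,-0.549,-0.421,0.045,1.153],[0.087,-0.549,-0.421,0.045,1.153],[0.087,-0.549,-0.421,0.045,1.153],[0.087,-0.549,-0.421,0.045,1.153],[0.087,-0.549,-0.421,0.045,1.153],[0.087,-0.549,-0.421,0.045,1.153],[0.087,-0.549,-0.421,0.045,1.153],[0.087,-0.549,-0.421,0.045,1.153],[0.087,-0.549,-0.421,0.045,1.153],[0.087,-0.549,-0.421,0.045,1.153],[0.087,-0.549,-0.421,0.045,1.153]]' 25; python3 go.py .593 .048 .08 96
```

```text
time_s: 2.1
tool_pos: [0.5926, 0.05, 0.1777]
tool_rot: [180.0, -0.0, 96.1]
force: [-0.1, 0.5, -0.1]
grip_width: 0.0872
t 2.1 pos [0.5926 0.05   0.1777] rot [ 1.7998e+02 -3.0000e-02  9.6110e+01] F [-0.1  0.5 -0.1] w 0.0872 q7 4.6
row tx -0.0021 ty 0.0002 tz 0.0977 twist 0.002
```

```bash
python3 -m handwheel '[[0.087,-0.002,0,0.045,0],[0.087,-0.002,0,0.09,0],[0.087,-0.002,0,0.095,0],[0.087,-0.002,0,0.095,0],[0.087,-0.002,0,0.095,0]]'; python3 - <<'E'
from h import *
crop("top","t1",190,150,120,110,6);crop("side","s1",180,150,140,140,5)
print(get_obs()["tool_pos"],proj("top",get_obs()["tool_pos"]),proj("side",get_obs()["tool_pos"]))
E
```

```text
time_s: 2.6
tool_pos: [0.5947, 0.0472, 0.0849]
tool_rot: [179.8, -0.0, 96.0]
force: [-0.1, -0.1, -0.4]
grip_width: 0.0871
[0.59498392 0.04722369 0.08522515] [[227.39109513 200.28731986]] [[238.41158028 242.55607675]]
```

View pics/t1.png

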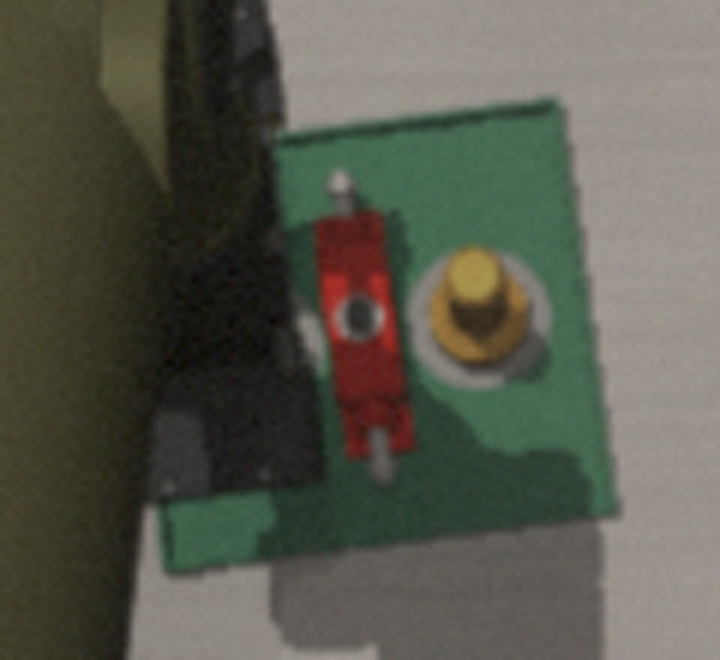

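View pics/s1.png

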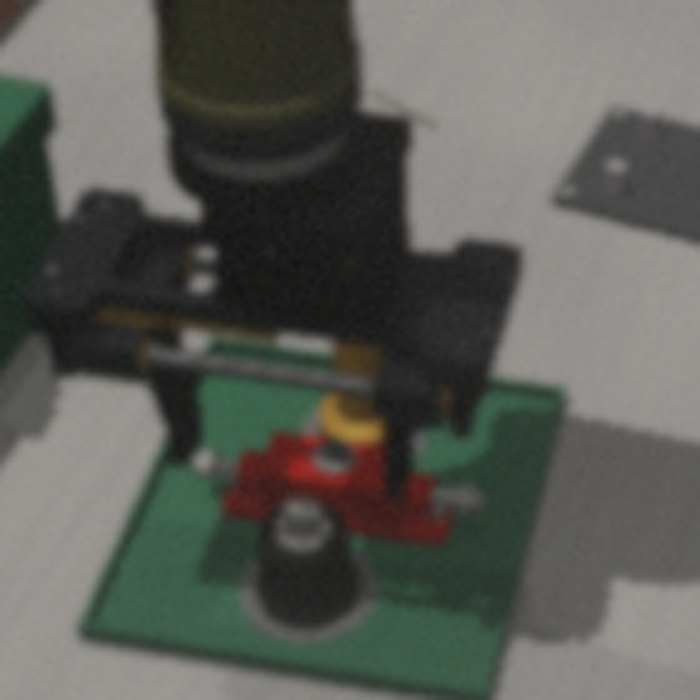

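The pictures show the open fingers straddling the stopper: side crop tips at (180,460) and (398,490), with the midpoint agreeing with the projected TCP to about 2 px. The truck and drift are clear of the fingers. I'll go down and grip.

```bash
python3 -m handwheel '[[0.087,0,-0.001,0.03,0],[0.087,0,-0.001,0.055,0],[0.087,0,-0.001,0.07,0],[0.087,0,-0.001,0.071,0],[0.087,0,-0.001,0.071,0],[0.087,0,-0.001,0.071,0]]'; python3 go.py .593 .048 .013 96
```

```text
time_s: 3.3
tool_pos: [0.5935, 0.0469, 0.0132]
tool_rot: [179.8, -0.0, 96.0]
force: [1.3, 0.1, -0.0]
grip_width: 0.0869
t 3.3 pos [0.5935 0.0469 0.0132] rot [ 1.7984e+02 -2.0000e-02  9.6010e+01] F [ 1.3  0.1 -0. ] w 0.0869 q7 9.2
row tx 0.0011 ty -0.0004 tz 0.0002 twist 0.000
```

```bash
python3 -m handwheel '[[0.05,0.001,0,0,0],[0.05,0.001,0,0,0],[0.045,0.001,0,0,0],[0.042,0.001,0,0,0],[0.035,0.001,0,0,0],[0.03,0.001,0,0,0],[0.03,0.001,0,0,0],[0.03,0.001,0,0,0]]' 25; python3 go.py .593 .048 .013 96;
```

```text
time_s: 4.1
tool_pos: [0.5918, 0.0478, 0.0114]
tool_rot: [-180.0, 0.0, 96.0]
force: [-0.4, 0.5, -0.7]
grip_width: 0.0449
t 4.1 pos [0.5918 0.0478 0.0114] rot [-179.98    0.     96.02] F [-0.4  0.5 -0.7] w 0.0449 q7 9.1
row tx 0.0000 ty 0.0012 tz -0.0016 twist 0.000
```

```bash
python3 -m handwheel '[[0.03,0,0,0,0],[0.03,0,0,0,0],[0.03,0,0,0,0]]' 25; python3 go.py .593 .048 .013 96;
```

```text
time_s: 4.4
tool_pos: [0.5919, 0.0479, 0.0115]
tool_rot: [-180.0, -0.0, 96.0]
force: [-0.7, -0.5, -0.9]
grip_width: 0.0451
t 4.4 pos [0.5919 0.0479 0.0115] rot [-179.99   -0.     96.02] F [-0.7 -0.5 -0.9] w 0.0451 q7 9.1
row tx 0.0000 ty 0.0011 tz -0.0015 twist 0.000
```

Width is 45 mm, not 42, so the fingertips are on the foot's edge. I'll open slightly, raise and regrip.

```bash
python3 -m handwheel '[[0.06,0,0,0,0],[0.06,0,0,0,0],[0.06,0,0,-0.008,0],[0.06,0,0,-0.008,0],[0.03,0,0,-0.008,0],[0.03,0,0,-0.008,0],[0.03,0,0,-0.008,0],[0.03,0,0,-0.008,0],[0.03,0,0,-0.008,0]]' 25; python3 go.py .593 .048 .013 96;
```

```text
time_s: 5.3
tool_pos: [0.5919, 0.0479, 0.0195]
tool_rot: [-180.0, -0.0, 96.0]
force: [0.7, -0.6, -0.4]
grip_width: 0.0411
t 5.3 pos [0.5919 0.0479 0.0195] rot [-179.99   -0.     96.02] F [ 0.7 -0.6 -0.4] w 0.0411 q7 8.9
row tx -0.0000 ty 0.0011 tz 0.0065 twist 0.000
```

```bash
python3 -m handwheel '[[0.03,0,0,-0.02,0],[0.03,0,0,-0.06,0],[0.03,0,0,-0.1,0],[0.03,0,0,-0.1,0],[0.03,0,0,-0.1,0]]' 25; python3 go.py .536 .302 .11 97.7;
```

```text
time_s: 5.8
tool_pos: [0.5924, 0.048, 0.1202]
tool_rot: [179.9, -0.0, 96.0]
force: [0.3, 0.4, -2.7]
grip_width: 0.0409
t 5.8 pos [0.5924 0.048  0.1202] rot [ 1.799e+02 -3.000e-02  9.602e+01] F [ 0.3  0.4 -2.7] w 0.0409 q7 6.0
row tx 0.2585 ty -0.0295 tz 0.0102 twist -0.029
```

```bash
python3 -m handwheel '[[0.03,0.03,-0.003,0,0],[0.03,0.07,-0.008,0,0],[0.03,0.115,-0.013,0,-0.01],[0.03,0.16,-0.018,0,-0.02],[0.03,0.205,-0.023,0.005,-0.029],[0.03,0.24,-0.028,0.01,-0.029],[0.03,0.258,-0.0295,0.01,-0.029],[0.03,0.2585,-0.0295,0.01,-0.029],[0.03,0.2585,-0.0295,0.01,-0.029],[0.03,0.2585,-0.0295,0.01,-0.029]]' 25; python3 go.py .536 .302 .022 97.7;
```

```text
time_s: 6.8
tool_pos: [0.5367, 0.2987, 0.1094]
tool_rot: [180.0, 0.1, 97.5]
force: [0.4, -0.2, -0.7]
grip_width: 0.0407
t 6.8 pos [0.5367 0.2987 0.1094] rot [1.7999e+02 1.0000e-01 9.7460e+01] F [ 0.4 -0.2 -0.7] w 0.0407 q7 -18.4
row tx 0.0033 ty -0.0003 tz 0.0874 twist -0.004
```

```bash
python3 -m handwheel '[[0.03,0.003,0,0.03,0],[0.03,0.003,0,0.06,0],[0.03,0.003,0,0.08,0],[0.03,0.003,0,0.085,0],[0.03,0.003,0,0.085,0],[0.03,0.003,0,0.085,0]]' 25; python3 go.py .536 .302 .0195 97.7;
```

```text
time_s: 7.4
tool_pos: [0.5365, 0.3044, 0.026]
tool_rot: [179.9, -0.0, 97.6]
force: [0.2, 0.1, -0.8]
grip_width: 0.0407
t 7.4 pos [0.5365 0.3044 0.026 ] rot [ 1.7988e+02 -4.0000e-02  9.7600e+01] F [ 0.2  0.1 -0.8] w 0.0407 q7 -16.9
row tx -0.0023 ty -0.0009 tz 0.0065 twist -0.002
```

```bash
python3 -m handwheel '[[0.03,0,0,0.002,0],[0.03,0,0,0.004,0],[0.03,0,0,0.004,0],[0.03,0,0,0.004,0]]' 25; python3 go.py .536 .302 .0195 97.7;
```

```text
time_s: 7.8
tool_pos: [0.5352, 0.305, 0.0208]
tool_rot: [180.0, -0.0, 97.7]
force: [-0.4, 1.5, -1.8]
grip_width: 0.0409
t 7.8 pos [0.5352 0.305  0.0208] rot [ 1.7998e+02 -1.0000e-02  9.7690e+01] F [-0.4  1.5 -1.8] w 0.0409 q7 -16.9
row tx -0.0031 ty 0.0004 tz 0.0013 twist -0.000
```

```bash
python3 -m handwheel '[[0.03,0,0,0.001,0],[0.03,0,0,0.001,0],[0.03,0,0,0.001,0]]' 25; python3 go.py .536 .302 .0195 97.7;
```

```text
time_s: 8.1
tool_pos: [0.5351, 0.3048, 0.0195]
tool_rot: [-180.0, 0.0, 97.7]
force: [0.2, 0.3, -0.9]
grip_width: 0.0409
t 8.1 pos [0.5351 0.3048 0.0195] rot [-180.      0.     97.68] F [ 0.2  0.3 -0.9] w 0.0409 q7 -16.8
row tx -0.0029 ty 0.0005 tz 0.0000 twist -0.000
```

```bash
python3 -m handwheel '[[0.03,0,0,0.001,0],[0.03,0,0,0.001,0],[0.03,0,0,0.001,0]]' 25
```

```text
time_s: 8.4
tool_pos: [0.5352, 0.3049, 0.0194]
tool_rot: [-180.0, -0.0, 97.7]
force: [-1.9, -1.1, 4.9]
grip_width: 0.0405
```

Contact at TCP z = 0.0195, as expected. I'll release and rise.

```bash
python3 -m handwheel '[[0.06,0,0,-0.001,0],[0.06,0,0,-0.001,0],[0.06,0,0,-0.001,0],[0.065,0,0,-0.001,0],[0.065,0,0,-0.03,0],[0.065,0,0,-0.075,0],[0.065,0,0,-0.12,0],[0.065,0,0,-0.15,0],[0.065,0,0,-0.15,0],[0.065,0,0,-0.15,0]]' 25; python3 go.py .604 -.0535 .175 96;
```

```text
time_s: 9.4
tool_pos: [0.5354, 0.305, 0.1692]
tool_rot: [179.9, -0.1, 97.7]
force: [-0.4, 0.3, -0.2]
grip_width: 0.0649
t 9.4 pos [0.5354 0.305  0.1692] rot [ 1.7993e+02 -5.0000e-02  9.7680e+01] F [-0.4  0.3 -0.2] w 0.0649 q7 -19.5
row tx -0.3645 ty 0.0201 tz -0.0058 twist 0.029
```

```bash
python3 -m handwheel '[[0.065,-0.05,0.003,-0.006,0],[0.065,-0.1,0.006,-0.006,0.01],[0.065,-0.15,0.009,-0.006,0.02],[0.065,-0.2,0.012,-0.006,0.029],[0.065,-0.25,0.015,-0.006,0.029],[0.065,-0.3,0.018,-0.006,0.029],[0.065,-0.34,0.02,-0.006,0.029],[0.065,-0.3645,0.02,-0.006,0.029],[0.065,-0.3645,0.02,-0.006,0.029],[0.065,-0.3645,0.02,-0.006,0.029],[0.065,-0.3645,0.02,-0.006,0.029],[0.065,-0.3645,0.02,-0.006,0.029],[0.065,-0.3645,0.02,-0.006,0.029]]' 25; python3 go.py .604 -.0535 .11 96;python3 - <<'E'
from h import *
t=crop("top","t2",190,150,120,110,6);crop("side","s2",180,150,140,140,5);
crop("top","t2m",100,190,80,110,5,t)
E
```

```text
time_s: 10.7
tool_pos: [0.6036, -0.0522, 0.1743]
tool_rot: [-180.0, -0.0, 96.2]
force: [0.2, 0.0, -1.3]
grip_width: 0.0648
t 10.7 pos [ 0.6036 -0.0522  0.1743] rot [-1.7999e+02 -3.0000e-02  9.6150e+01] F [ 0.2  0.  -1.3] w 0.0648 q7 16.0
row tx -0.0013 ty 0.0002 tz 0.0643 twist 0.003
```

View pics/s2.png

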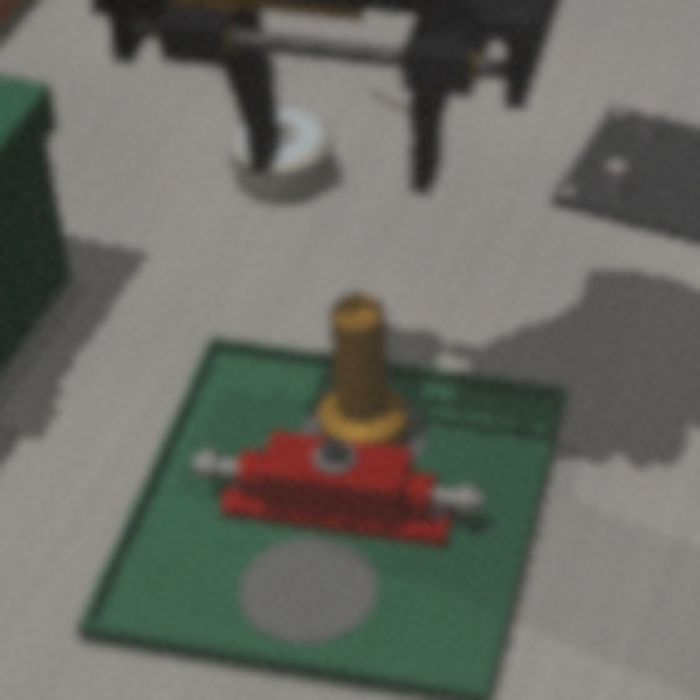

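View pics/t2m.png

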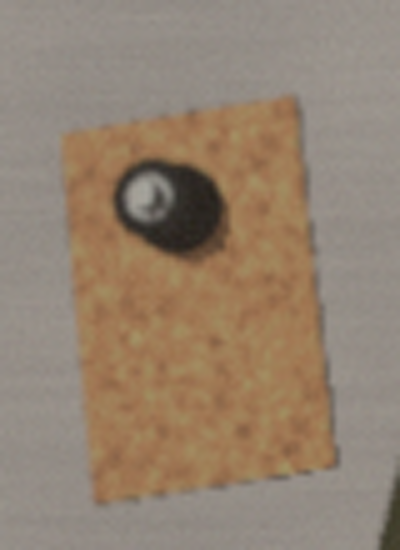

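The stopper stands upright on the mat at top crop (165,205). The drift is straddled, with fingertips at (262,165) and (425,190) and the drift top at (358,303). I'll descend.

```bash
python3 -m handwheel '[[0.065,-0.001,0,0.03,0],[0.065,-0.001,0,0.06,0],[0.065,-0.001,0,0.08,0],[0.065,-0.001,0,0.1,0],[0.065,-0.001,0,0.12,0],[0.065,-0.001,0,0.128,0],[0.065,-0.001,0,0.128,0],[0.065,-0.001,0,0.128,0]]' 35; python3 go.py .604 -.0535 .046 96
```

```text
time_s: 11.6
tool_pos: [0.6044, -0.0547, 0.0474]
tool_rot: [179.9, 0.0, 96.0]
force: [0.2, 0.2, -0.1]
grip_width: 0.0651
t 11.6 pos [ 0.6044 -0.0547  0.0474] rot [1.7993e+02 1.0000e-02 9.6020e+01] F [ 0.2  0.2 -0.1] w 0.0651 q7 19.7
row tx 0.0013 ty -0.0003 tz 0.0014 twist 0.000
```

```bash
python3 -m handwheel '[[0.04,0.0005,0,0,0],[0.03,0.0005,0,0,0],[0.015,0.0005,0,0,0],[0.015,0.0005,0,0,0],[0.015,0.0005,0,0,0],[0.015,0.0005,0,0,0],[0.015,0.0005,0,0,0]]' 40; python3 go.py .604 -.0535 .046 96
```

```text
time_s: 12.3
tool_pos: [0.6034, -0.0543, 0.0465]
tool_rot: [-180.0, -0.0, 96.0]
force: [-1.8, 0.1, 0.7]
grip_width: 0.0249
t 12.3 pos [ 0.6034 -0.0543  0.0465] rot [-1.7996e+02 -1.0000e-02  9.6010e+01] F [-1.8  0.1  0.7] w 0.0249 q7 19.6
row tx 0.0007 ty 0.0007 tz 0.0005 twist 0.000
```

```bash
python3 -m handwheel '[[0.015,0,0,-0.015,0],[0.015,0,0,-0.045,0],[0.015,0,0,-0.08,0],[0.015,0,0,-0.115,0],[0.015,0,0,-0.12,0],[0.015,0,0,-0.12,0],[0.015,0,0,-0.12,0]]' 40; python3 go.py .441 .2896 .166 97.7
```

```text
time_s: 13.0
tool_pos: [0.6024, -0.0539, 0.1647]
tool_rot: [-179.8, -0.0, 96.0]
force: [-0.3, 0.5, -4.9]
grip_width: 0.0252
t 13.0 pos [ 0.6024 -0.0539  0.1647] rot [-1.7982e+02 -3.0000e-02  9.6030e+01] F [-0.3  0.5 -4.9] w 0.0252 q7 16.3
row tx 0.3585 ty -0.1244 tz -0.0013 twist -0.029
```

```bash
python3 -m handwheel '[[0.015,0.02,-0.007,0,0],[0.015,0.05,-0.017,0,0],[0.015,0.085,-0.03,0,0],[0.015,0.125,-0.043,0,0],[0.015,0.165,-0.057,0,0],[0.015,0.205,-0.071,0,-0.01],[0.015,0.245,-0.085,0,-0.02],[0.015,0.285,-0.099,0,-0.029],[0.015,0.32,-0.111,0,-0.029],[0.015,0.345,-0.12,0,-0.029],[0.015,0.3585,-0.1244,0,-0.029],[0.015,0.3585,-0.1244,0,-0.029],[0.015,0.3585,-0.1244,0,-0.029],[0.015,0.3585,-0.1244,0,-0.029]]' 40; python3 go.py .441 .2896 .052 97.7
```

```text
time_s: 14.4
tool_pos: [0.4435, 0.2869, 0.1662]
tool_rot: [-180.0, 0.1, 97.5]
force: [1.1, -0.6, -4.3]
grip_width: 0.0251
t 14.4 pos [0.4435 0.2869 0.1662] rot [-1.7999e+02  8.0000e-02  9.7490e+01] F [ 1.1 -0.6 -4.3] w 0.0251 q7 -26.7
row tx 0.0030 ty -0.0022 tz 0.1142 twist -0.004
```

```bash
python3 -m handwheel '[[0.015,0,0,0.03,0],[0.015,0,0,0.06,0],[0.015,0,0,0.09,0],[0.015,0,0,0.11,0],[0.015,0,0,0.114,0],[0.015,0,0,0.114,0],[0.015,0,0,0.114,0],[0.015,0,0,0.114,0]]' 40; python3 go.py .441 .2896 .0465 97.7
```

```text
time_s: 15.2
tool_pos: [0.4437, 0.2898, 0.0542]
tool_rot: [179.9, -0.1, 97.7]
force: [-0.2, -0.0, -4.4]
grip_width: 0.0252
t 15.2 pos [0.4437 0.2898 0.0542] rot [ 1.7985e+02 -9.0000e-02  9.7650e+01] F [-0.2 -0.  -4.4] w 0.0252 q7 -24.4
row tx 0.0001 ty -0.0027 tz 0.0077 twist -0.001
```

```bash
python3 -m handwheel '[[0.015,0,0,0.003,0],[0.015,0,0,0.005,0],[0.015,0,0,0.005,0],[0.015,0,0,0.005,0]]' 40;python3 -m handwheel '[[0.015,0,0,0.001,0],[0.015,0,0,0.001,0],[0.015,0,0,0.001,0]]' 40
```

```text
time_s: 15.6
tool_pos: [0.4423, 0.2893, 0.0475]
tool_rot: [-180.0, 0.0, 97.7]
force: [1.0, -0.9, -4.0]
grip_width: 0.025
time_s: 15.9
tool_pos: [0.4424, 0.2893, 0.0466]
tool_rot: [180.0, -0.0, 97.7]
force: [0.2, -0.3, -5.2]
grip_width: 0.0248
```

```bash
python3 -m handwheel '[[0.015,0,0,0.001,0],[0.015,0,0,0.001,0],[0.015,0,0,0.001,0]]' 40
```

```text
time_s: 16.2
tool_pos: [0.4425, 0.2894, 0.0464]
tool_rot: [-180.0, -0.0, 97.7]
force: [-3.5, -1.1, 5.4]
grip_width: 0.0254
```

Contact. Release, rise, then go over the truck (tool yaw about 7).

```bash
python3 -m handwheel '[[0.06,0,0,-0.001,0],[0.06,0,0,-0.001,0],[0.06,0,0,-0.001,0],[0.06,0,0,-0.001,0],[0.06,0,0,-0.03,0],[0.06,0,0,-0.07,0],[0.06,0,0,-0.11,0],[0.06,0,0,-0.13,0],[0.06,0,0,-0.13,0]]' 40; python3 go.py .597 -.003 .175 6.9
python3 - <<'E'
from h import *
t=crop("top","t3",190,150,120,110,6);crop("side","s3",170,200,150,120,5);cv2.imwrite("pics/top3.png",t)
E
```

```text
time_s: 17.1
tool_pos: [0.4445, 0.2907, 0.1793]
tool_rot: [179.6, -0.2, 97.7]
force: [-0.4, 0.5, -0.3]
grip_width: 0.0598
t 17.1 pos [0.4445 0.2907 0.1793] rot [179.65  -0.24  97.67] F [-0.4  0.5 -0.3] w 0.0598 q7 -26.8
row tx -0.3115 ty 0.1119 tz 0.0043 twist 1.584
```

View pics/t3.png

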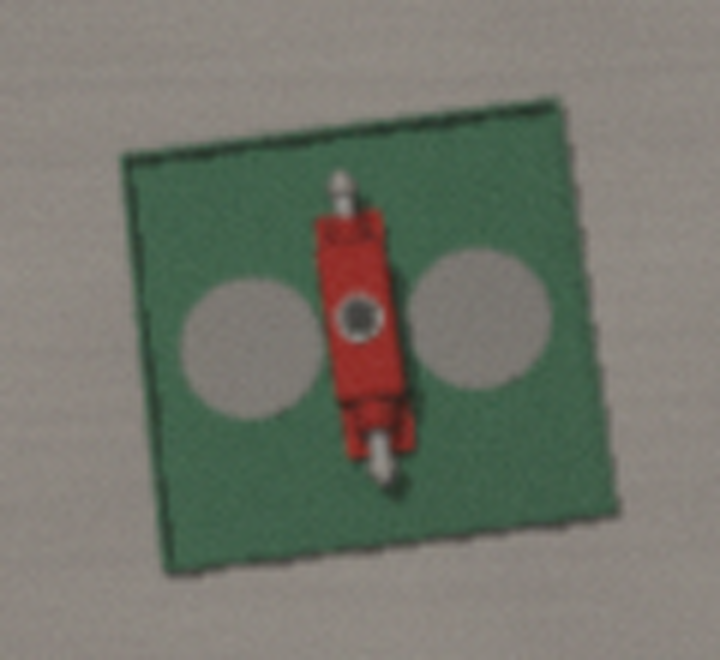

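View pics/s3.png

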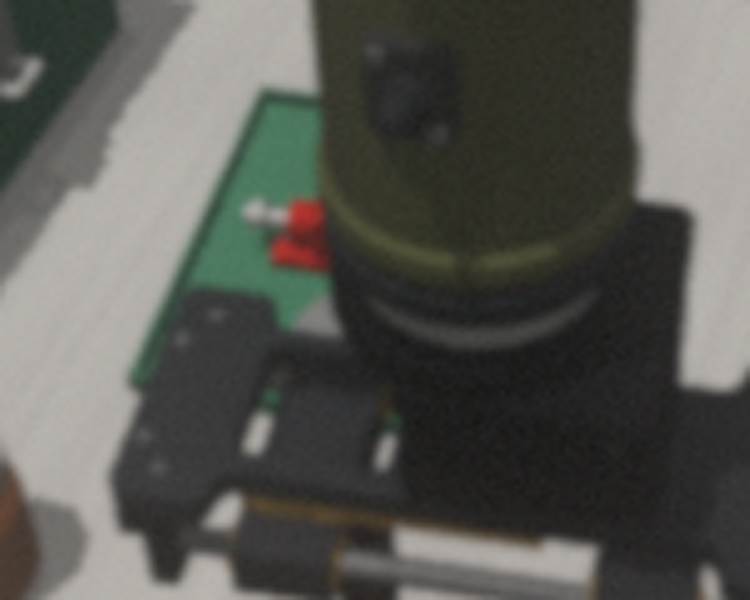

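The top view shows the truck alone in the tray (nut at crop (359,317)), both pads clear at (252,348) and (480,318). I'll measure these precisely.

```bash
python3 - <<'E'
from meas import *
t=cv2.imread("pics/top3.png").astype(int)
B,G,R=t[...,0],t[...,1],t[...,2]
g=cv2.GaussianBlur(t.astype(np.float32),(3,3),0);nong=((g[...,1]-g[...,2])<10)
for b in((217,190,244,224),(257,188,285,218)):
    m=(nong&((g.max(2)-g.min(2))<28)&box(t,*b)).astype(np.uint8)
    c=max(cv2.findContours(m,0,1)[0],key=cv2.contourArea);e=cv2.fitEllipse(c);print("pad",e,plane("top",e[0],.004),64/np.array(e[1]))
q=quad((G>R+10)&(G>B+5)&box(t,203,155,300,255)|((R>G+50)&box(t,203,155,300,255)));print(rect(plane("top",q,.008)))
f=lambda x,y:((x+.5)/6-.5+190,(y+.5)/6-.5+150)
n=plane("top",f(359,317),.048)[0];a=plane("top",f(340,184),.03)[0];b=plane("top",f(386,472),.03)[0]
print("nut",n,"axle",a,b,np.degrees(np.arctan2(*(a-b)[1::-1])),np.linalg.norm(a-b),(a+b)/2)
# block top edges at z=.04
P=plane("top",[f(318,222),f(383,212),f(407,398),f(340,402)],.036);print(P.round(4).tolist(), P.mean(0))
E
```

```text
pad ((231.6390380859375, 207.5474395751953), (22.031808853149414, 23.30376625061035), 78.71891021728516) [[0.59320566 0.04646494 0.004     ]] [2.90489085 2.74633719]
pad ((268.3059997558594, 203.61526489257812), (21.675161361694336, 26.9979305267334), 48.085357666015625) [[ 0.6010931  -0.05173159  0.004     ]] [2.95268851 2.37055207]
(array([ 0.599 , -0.0035]), array([0.1888, 0.1984, 0.1887, 0.1985]), np.float64(96.07), [np.float64(5.85), np.float64(96.04), np.float64(5.89), np.float64(96.07)])
nut [ 0.59617924 -0.00446695  0.048     ] axle [0.66021319 0.00438751 0.03      ] [ 0.53174401 -0.01378479  0.03      ] 8.051219870734547 0.12974807273884995 [ 0.5959786  -0.00469864  0.03      ]
[[0.6417, 0.0137, 0.036], [0.6453, -0.0147, 0.036], [0.5627, -0.0237, 0.036], [0.5617, 0.0051, 0.036]] [ 0.6028547  -0.00490304  0.036     ]
```

```bash
python3 go.py .5965 -.004 .13 7.2; python3 -m handwheel '[[0.065,-0.025,0.009,0.004,0.13],[0.065,-0.052,0.0185,0.004,0.265],[0.065,-0.104,0.037,0.004,0.53],[0.065,-0.156,0.056,0.004,0.79],[0.065,-0.208,0.075,0.004,1.05],[0.065,-0.26,0.094,0.004,1.32],[0.065,-0.3115,0.112,0.004,1.58],[0.065,-0.3115,0.112,0.004,1.58],[0.065,-0.3115,0.112,0.004,1.58],[0.065,-0.3115,0.112,0.004,1.58],[0.065,-0.3115,0.112,0.004,1.58],[0.065,-0.3115,0.112,0.004,1.58],[0.065,-0.3115,0.112,0.004,1.58],[0.065,-0.3115,0.112,0.004,1.58],[0.065,-0.3115,0.112,0.004,1.58],[0.065,-0.3115,0.112,0.004,1.58]]' 40; python3 go.py .5965 -.004 .07 7.2
```

```text
t 17.2 pos [0.4424 0.2893 0.1754] rot [ 1.7998e+02 -2.0000e-02  9.7680e+01] F [ 0.1  0.4 -0.5] w 0.06 q7 -26.8
row tx -0.3113 ty 0.1135 tz 0.0454 twist 1.579
time_s: 18.8
tool_pos: [0.595, -0.0045, 0.1715]
tool_rot: [-180.0, -0.0, 7.2]
force: [0.4, 0.7, -0.3]
grip_width: 0.0654
t 18.8 pos [ 0.595  -0.0045  0.1715] rot [-179.99   -0.      7.19] F [ 0.4  0.7 -0.3] w 0.0654 q7 -76.0
row tx 0.0015 ty -0.0003 tz 0.1015 twist -0.000
```

```bash
python3 -m handwheel '[[0.065,0.0015,0,0.03,0],[0.065,0.0015,0,0.07,0],[0.065,0.0015,0,0.11,0],[0.065,0.0015,0,0.115,0],[0.065,0.0015,0,0.115,0]]'; python3 go.py .5965 -.004 .010 7.2; python3 - <<'E'
from h import *
crop("top","t4",190,150,120,110,6);crop("side","s4",180,150,140,140,5)
E
```

```text
time_s: 19.3
tool_pos: [0.596, -0.0045, 0.0562]
tool_rot: [180.0, 0.1, 7.2]
force: [0.1, 0.1, 0.4]
grip_width: 0.0648
t 19.3 pos [ 0.596  -0.0045  0.0562] rot [1.7998e+02 1.1000e-01 7.1600e+00] F [0.1 0.1 0.4] w 0.0648 q7 -72.0
row tx 0.0006 ty -0.0004 tz 0.0462 twist -0.001
```

View pics/s4.png

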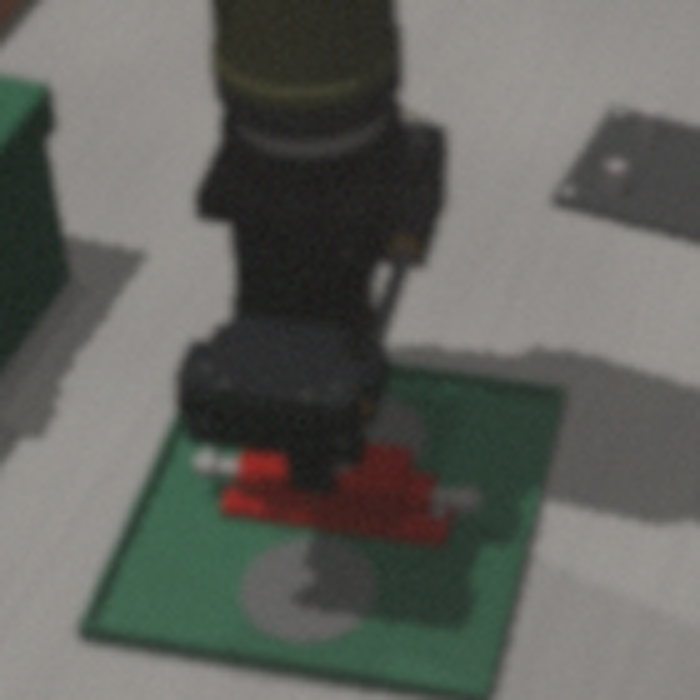

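Fingers straddle the block (near fingertip at crop (312,485), in front of the block). I'll descend and grip.

```bash
python3 -m handwheel '[[0.065,0,0,0.02,0],[0.065,0,0,0.038,0],[0.065,0,0,0.044,0],[0.065,0,0,0.045,0],[0.065,0,0,0.045,0],[0.065,0,0,0.045,0]]' 45; python3 -m handwheel '[[0.045,0,0,0,0],[0.03,0,0,0,0],[0.02,0,0,0,0],[0.02,0,0,0,0],[0.02,0,0,0,0],[0.02,0,0,0,0],[0.02,0,0,0,0]]' 45;python3 go.py .5965 -.004 .010 7.2
```

```text
time_s: 20.0
tool_pos: [0.5977, -0.0043, 0.013]
tool_rot: [-180.0, -0.1, 7.2]
force: [-0.9, 0.1, -0.4]
grip_width: 0.0652
time_s: 20.7
tool_pos: [0.5965, -0.0041, 0.0116]
tool_rot: [-180.0, -0.0, 7.2]
force: [1.1, 1.0, 0.9]
grip_width: 0.0296
t 20.7 pos [ 0.5965 -0.0041  0.0116] rot [-179.99   -0.      7.16] F [1.1 1.  0.9] w 0.0296 q7 -70.1
row tx -0.0000 ty -0.0001 tz 0.0016 twist -0.001
```

```bash
python3 -m handwheel '[[0.02,0,0,-0.015,0],[0.02,0,0,-0.05,0],[0.02,0,0,-0.09,0],[0.02,0,0,-0.1,0],[0.02,0,0,-0.1,0],[0.02,0,0,-0.1,0]]' 45;python3 go.py .4845 -.309 .11 -6.1;python3 - <<'E'
from h import *
crop("side","s5",180,150,140,140,5)
E
```

```text
time_s: 21.3
tool_pos: [0.5955, -0.004, 0.1104]
tool_rot: [-180.0, 0.1, 7.2]
force: [-1.0, 0.3, -3.5]
grip_width: 0.0297
t 21.3 pos [ 0.5955 -0.004   0.1104] rot [-1.7997e+02  1.1000e-01  7.1600e+00] F [-1.   0.3 -3.5] w 0.0297 q7 -74.0
row tx -0.1481 ty 0.2887 tz 0.0004 twist 0.231
```

View pics/s5.png

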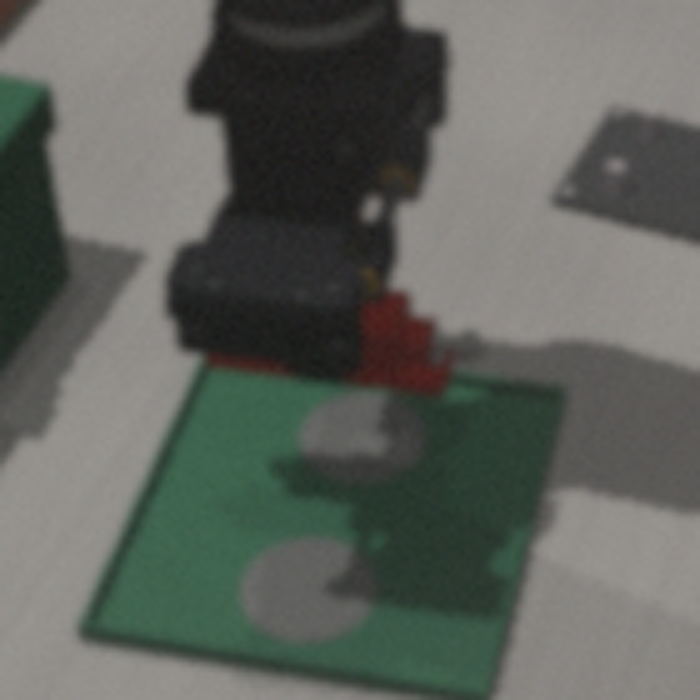

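The truck is held level at crop (330,370) and clear of the tray. I'll carry it above the cradle.

```bash
python3 -m handwheel '[[0.02,-0.01,0.02,0,0.015],[0.02,-0.026,0.05,0,0.04],[0.02,-0.046,0.09,0,0.07],[0.02,-0.067,0.13,0,0.104],[0.02,-0.087,0.17,0,0.136],[0.02,-0.108,0.21,0,0.168],[0.02,-0.125,0.245,0,0.196],[0.02,-0.139,0.272,0,0.217],[0.02,-0.148,0.2885,0,0.231],[0.02,-0.148,0.2885,0,0.231],[0.02,-0.148,0.2885,0,0.231],[0.02,-0.148,0.2885,0,0.231],[0.02,-0.148,0.2885,0,0.231]]' 45;python3 go.py .4845 -.309 .05 -6.1;python3 - <<'E'
from h import *
t=crop("top","t6",330,185,90,110,6);s=crop("side","s6",260,130,120,100,6)
E
```

```text
time_s: 22.65
tool_pos: [0.4858, -0.3079, 0.1112]
tool_rot: [-180.0, 0.0, -6.0]
force: [-0.0, -0.2, -2.5]
grip_width: 0.0297
t 22.65 pos [ 0.4858 -0.3079  0.1112] rot [-1.7995e+02  2.0000e-02 -5.9900e+00] F [-0.  -0.2 -2.5] w 0.0297 q7 -53.0
row tx -0.0012 ty 0.0013 tz 0.0612 twist 0.002
```

View pics/t6.png

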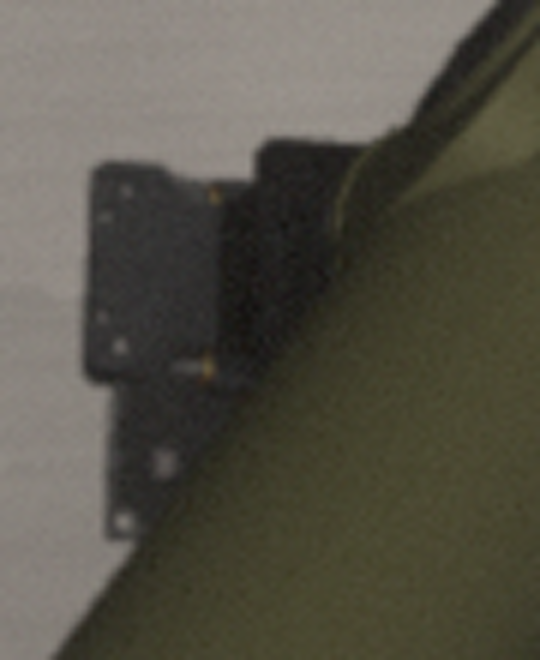

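View pics/s6.png

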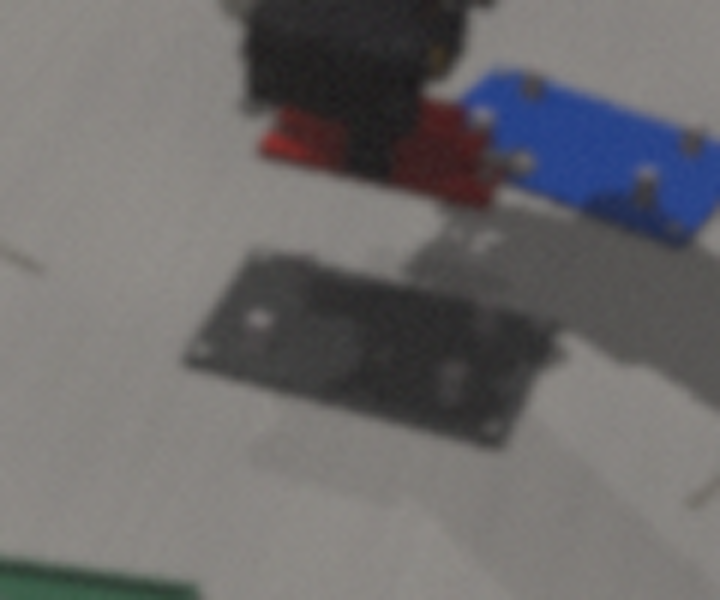

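The truck is above the cradle. Side view: red foot plate front edge from crop (262,150) to (490,205), plate and posts below at (258,318) and (452,370). I'll lower to just above the posts and compare.

```bash
python3 -m handwheel '[[0.02,-0.001,0.001,0.02,0],[0.02,-0.001,0.001,0.045,0],[0.02,-0.001,0.001,0.063,0],[0.02,-0.001,0.001,0.067,0],[0.02,-0.001,0.001,0.067,0],[0.02,-0.001,0.001,0.067,0],[0.02,-0.001,0.001,0.067,0]]' 45;python3 go.py .4845 -.309 .014 -6.1;python3 - <<'E'
from h import *
s=crop("side","s7",270,150,100,75,8);cv2.imwrite("pics/side7.png",s)
E
```

```text
time_s: 23.45
tool_pos: [0.4854, -0.3103, 0.0458]
tool_rot: [180.0, -0.1, -6.1]
force: [0.9, 0.2, -3.0]
grip_width: 0.0299
t 23.45 pos [ 0.4854 -0.3103  0.0458] rot [ 1.7997e+02 -1.2000e-01 -6.0700e+00] F [ 0.9  0.2 -3. ] w 0.0299 q7 -49.5
row tx -0.0011 ty -0.0012 tz 0.0318 twist 0.001
```

View pics/s7.png

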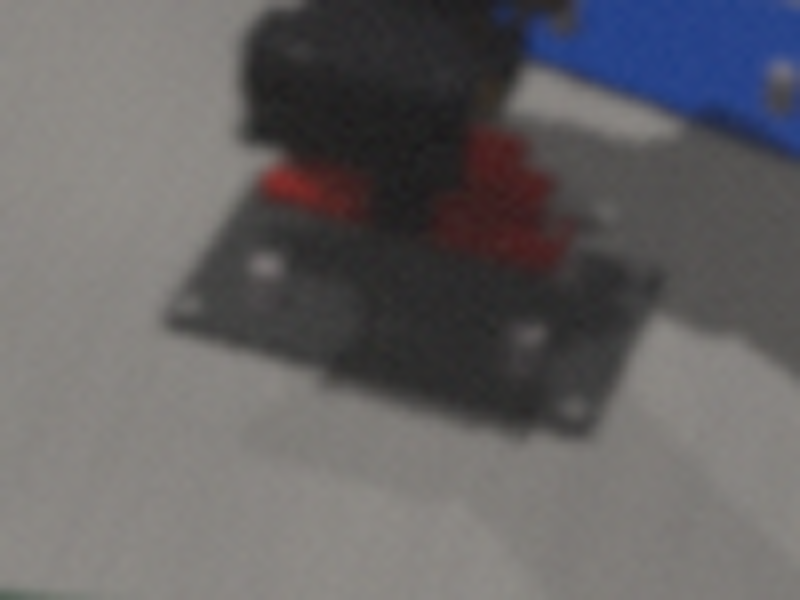

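```bash
python3 - <<'E'
from h import *
def L(c,yaw,p):
    a=np.radians(yaw);R=np.array([[np.cos(a),-np.sin(a),0],[np.sin(a),np.cos(a),0],[0,0,1]]);return np.array(c)+np.array(p)@R.T
f=lambda uv:(((uv-[270,150])+.5)*8-.5).round(0).tolist()
print("truck bottom corners",f(proj("side",L([.485,-.3098,.0375],-6.1,[[.055,.015,0],[-.055,.015,0]]))), "axle end",f(proj("side",L([.485,-.3098,.0375+.022],-6.1,[[-.07,0,0]]))))
print("posts tops",f(proj("side",L([.4845,-.309,.024],-6.1,[[.048,.029,0],[-.048,.029,0]]))))
print("plate corners",f(proj("side",L([.4845,-.309,.006],-6.1,[[.08,.05,0],[-.08,.05,0]]))))
E
```

```text
truck bottom corners [[262.0, 203.0], [557.0, 279.0]] axle end [[618.0, 215.0]]
posts tops [[266.0, 261.0], [523.0, 329.0]]
plate corners [[159.0, 311.0], [588.0, 428.0]]
```

Predictions and picture agree within about 1 px. The fit tolerance is ±10 mm, so I'll lower it.

```bash
python3 -m handwheel '[[0.02,-0.001,-0.0015,0.01,0],[0.02,-0.001,-0.0015,0.02,0],[0.02,-0.001,-0.0015,0.026,0],[0.02,-0.001,-0.0015,0.027,0],[0.02,-0.001,-0.0015,0.027,0],[0.02,-0.001,-0.0015,0.027,0]]' 45;python3 go.py .4845 -.308 .0136 -6.1
```

```text
time_s: 24.1
tool_pos: [0.4838, -0.3085, 0.0177]
tool_rot: [180.0, -0.0, -6.1]
force: [0.2, -0.6, -2.7]
grip_width: 0.0295
t 24.1 pos [ 0.4838 -0.3085  0.0177] rot [ 1.7999e+02 -2.0000e-02 -6.0900e+00] F [ 0.2 -0.6 -2.7] w 0.0295 q7 -48.2
row tx 0.0006 ty -0.0006 tz 0.0041 twist 0.000
```

```bash
python3 -m handwheel '[[0.02,0.0005,0,0.0015,0],[0.02,0.0005,0,0.003,0],[0.02,0.0005,0,0.003,0],[0.02,0.0005,0,0.003,0]]' 45;python3 -m handwheel '[[0.02,0,0,0.001,0],[0.02,0,0,0.001,0],[0.02,0,0,0.001,0]]' 45
```

```text
time_s: 24.5
tool_pos: [0.4842, -0.3083, 0.0146]
tool_rot: [-180.0, -0.0, -6.1]
force: [0.0, -0.2, -3.6]
grip_width: 0.03
time_s: 24.8
tool_pos: [0.4842, -0.3083, 0.0135]
tool_rot: [-180.0, -0.0, -6.1]
force: [-0.1, -0.5, -3.3]
grip_width: 0.0295
```

```bash
python3 -m handwheel '[[0.02,0,0,0.001,0],[0.02,0,0,0.001,0],[0.02,0,0,0.001,0]]' 45
```

```text
time_s: 25.1
tool_pos: [0.4842, -0.3083, 0.0135]
tool_rot: [-179.9, -0.0, -6.1]
force: [-2.7, 2.6, 6.4]
grip_width: 0.0295
```

```bash
python3 -m handwheel '[[0.05,0,0,-0.001,0],[0.06,0,0,-0.001,0],[0.06,0,0,-0.001,0],[0.06,0,0,-0.001,0],[0.06,0,0,-0.03,0],[0.06,0,0,-0.07,0],[0.06,0,0,-0.12,0],[0.06,0,0,-0.14,0],[0.06,0,0,-0.14,0]]' 45; python3 -m handwheel '[[0.06,0,-0.05,0,0],[0.06,0,-0.1,0,0],[0.06,0,-0.15,0,0],[0.06,0,-0.2,0,0],[0.06,0,-0.25,0,0],[0.06,0,-0.25,0,0],[0.06,0,-0.25,0,0]]'
python3 - <<'E'
from h import *
t=crop("top","t8",330,195,80,100,6);cv2.imwrite("pics/top8.png",t)
s=crop("side","s8",270,150,100,75,8);cv2.imwrite("pics/side8.png",s)
E
```

```text
time_s: 26.0
tool_pos: [0.4862, -0.3098, 0.1563]
tool_rot: [179.9, -0.4, -6.1]
force: [-0.7, -0.7, -1.1]
grip_width: 0.0597
time_s: 26.7
tool_pos: [0.5101, -0.0583, 0.1515]
tool_rot: [180.0, 0.1, -5.9]
force: [-0.0, -1.4, 0.2]
grip_width: 0.0598
```

View pics/t8.png

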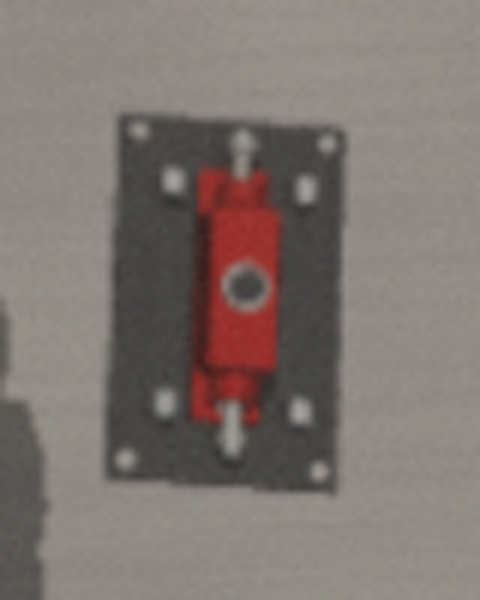

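View pics/s8.png

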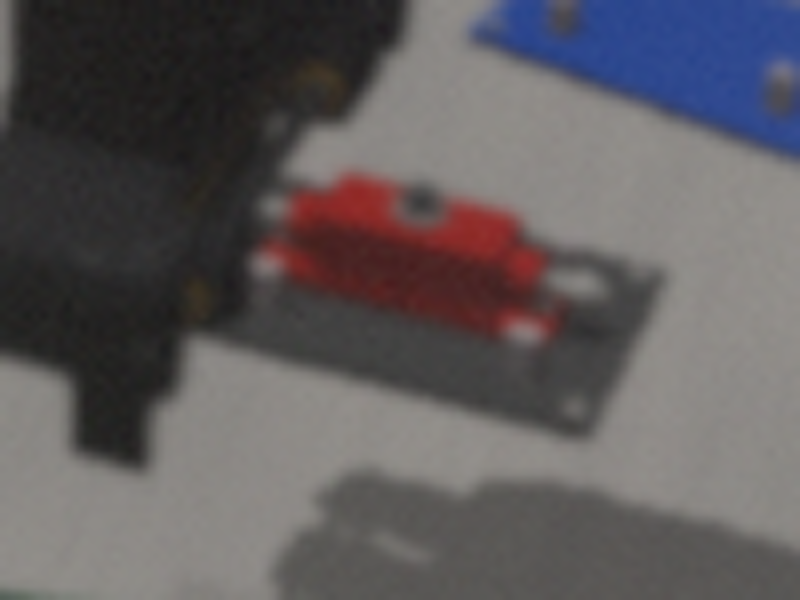

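The truck lies upright between the posts: top crop nut (246,287), posts (173,180), (306,188), (300,410) and (165,402). I'll check the centring.

```bash
python3 - <<'E'
from meas import *
f=lambda x,y:((x+.5)/6-.5+330,(y+.5)/6-.5+195)
P=plane("top",[f(173,180),f(306,187),f(300,409),f(165,402)],.023);c=P.mean(0);print("posts",c,rect(P))
t=cv2.imread("pics/top8.png").astype(int)
q=quad((t.sum(2)<270)&box(t,340,205,395,285)|((t[...,2]>t[...,1]+40)&box(t,340,205,395,285)));print("plate",rect(plane("top",q,.006)))
a=np.radians(-6.1);M=np.array([[np.cos(a),np.sin(a)],[-np.sin(a),np.cos(a)]])
for k,uv,z in(("nut",(246,287),.05),("axA",(242,133),.028),("axB",(231,455),.028),("plTL",(200,170),.014),("plBL",(192,418),.014),("plBR",(259,422),.014)):
    X=plane("top",f(*uv),z)[0];print(k,X.round(4),"local",(M@(X-c)[:2]).round(4))
S=lambda x,y:((x+.5)/8-.5+270,(y+.5)/8-.5+150)
for k,a_,b_ in(("nut",(423,198),(246,287)),("post+",(268,262),(173,178)),("post-",(527,331),(165,400)),("axB",(582,282),(231,450))):
    X,e=tri(S(*a_),f(*b_));print("tri",k,X.round(4),round(e,4),"local",(M@(X-c)[:2]).round(4))
E
```

```text
posts [ 0.48435121 -0.30933551  0.023     ] (array([ 0.4844, -0.3093]), array([0.0581, 0.0962, 0.058 , 0.0961]), np.float64(174.25), [np.float64(85.26), np.float64(174.25), np.float64(85.17), np.float64(174.31)])
plate (array([ 0.4825, -0.3088]), array([0.0964, 0.158 , 0.0965, 0.1557]), np.float64(174.02), [np.float64(85.33), np.float64(174.02), np.float64(83.93), np.float64(173.98)])
nut [ 0.4842 -0.3074  0.05  ] local [-0.0003  0.0019]
axA [ 0.5535 -0.3156  0.028 ] local [0.0694 0.0011]
axB [ 0.4154 -0.3014  0.028 ] local [-0.0694  0.0006]
plTL [ 0.54   -0.2992  0.014 ] local [0.0543 0.016 ]
plBL [ 0.4323 -0.2887  0.014 ] local [-0.054  0.015]
plBR [ 0.4296 -0.3176  0.014 ] local [-0.0536 -0.014 ]
tri nut [ 0.4847 -0.3081  0.0472] 0.0003 local [0.0002 0.0013]
tri post+ [ 0.5349 -0.2851  0.0238] 0.0009 local [0.0477 0.0295]
tri post- [ 0.4392 -0.2758  0.0228] 0.0013 local [-0.0485  0.0286]
tri axB [ 0.421  -0.3008  0.0295] 0.007 local [-0.0639  0.0017]
```

The truck is centred within about 1–2 mm and aligned within 1°. Next, back for the drift.

```bash
python3 go.py .4425 .2894 .165 97.7
```

```text
t 26.8 pos [ 0.51   -0.0612  0.1519] rot [ 1.7994e+02  6.0000e-02 -6.1900e+00] F [-0.2  0.1  0.1] w 0.0601 q7 -88.6
row tx -0.1049 ty -0.3413 tz -0.0131 twist -1.813
```

```bash
python3 -m handwheel '[[0.065,-0.008,-0.026,-0.013,-0.14],[0.065,-0.016,-0.052,-0.013,-0.28],[0.065,-0.024,-0.08,-0.013,-0.42],[0.065,-0.032,-0.105,-0.013,-0.56],[0.065,-0.04,-0.131,-0.013,-0.7],[0.065,-0.048,-0.157,-0.013,-0.84],[0.065,-0.057,-0.184,-0.013,-0.98],[0.065,-0.065,-0.21,-0.013,-1.12],[0.065,-0.073,-0.236,-0.013,-1.26],[0.065,-0.081,-0.263,-0.013,-1.4],[0.065,-0.089,-0.29,-0.013,-1.54],[0.065,-0.097,-0.315,-0.013,-1.68],[0.065,-0.105,-0.341,-0.013,-1.813],[0.065,-0.105,-0.341,-0.013,-1.813],[0.065,-0.105,-0.341,-0.013,-1.813],[0.065,-0.105,-0.341,-0.013,-1.813],[0.065,-0.105,-0.341,-0.013,-1.813],[0.065,-0.105,-0.341,-0.013,-1.813]]'; python3 go.py .4425 .2894 .0465 97.7
python3 - <<'E'
from h import *
s=crop("side","s9",170,270,150,150,4)
E
```

```text
time_s: 28.6
tool_pos: [0.4429, 0.2894, 0.1657]
tool_rot: [180.0, -0.0, 97.7]
force: [0.2, 0.4, -0.2]
grip_width: 0.0649
t 28.6 pos [0.4429 0.2894 0.1657] rot [ 1.7999e+02 -1.0000e-02  9.7650e+01] F [ 0.2  0.4 -0.2] w 0.0649 q7 -26.1
row tx 0.0001 ty -0.0004 tz 0.1192 twist -0.001
```

View pics/s9.png

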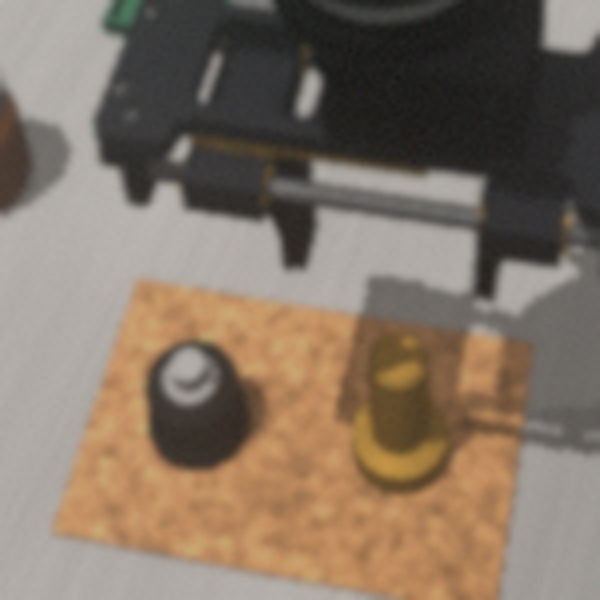

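Both stand upright on the mat: stopper at crop (197,405), drift at (400,410), with the fingers over the drift. I'll grip the drift.

```bash
python3 -m handwheel '[[0.065,0,0,0.03,0],[0.065,0,0,0.06,0],[0.065,0,0,0.09,0],[0.065,0,0,0.115,0],[0.065,0,0,0.119,0],[0.065,0,0,0.119,0],[0.065,0,0,0.119,0],[0.065,0,0,0.119,0]]' 40; python3 go.py .4425 .2894 .0465 97.7;  python3 -m handwheel '[[0.04,0,0,0.001,0],[0.03,0,0,0.001,0],[0.015,0,0,0.001,0],[0.015,0,0,0.001,0],[0.015,0,0,0.001,0],[0.015,0,0,0.001,0],[0.015,0,0,0.001,0]]' 40
```

```text
time_s: 29.45
tool_pos: [0.4435, 0.2913, 0.0482]
tool_rot: [179.9, -0.1, 97.8]
force: [-0.4, -1.2, -0.8]
grip_width: 0.0648
t 29.45 pos [0.4435 0.2913 0.0482] rot [ 1.7986e+02 -1.0000e-01  9.7790e+01] F [-0.4 -1.2 -0.8] w 0.0648 q7 -23.0
row tx -0.0017 ty -0.0012 tz 0.0017 twist 0.002
time_s: 30.15
tool_pos: [0.4422, 0.2905, 0.0455]
tool_rot: [-180.0, 0.0, 97.8]
force: [0.1, -1.3, 0.4]
grip_width: 0.0251
```

```bash
python3 -m handwheel '[[0.015,0,0,-0.015,0],[0.015,0,0,-0.045,0],[0.015,0,0,-0.08,0],[0.015,0,0,-0.115,0],[0.015,0,0,-0.12,0],[0.015,0,0,-0.12,0],[0.015,0,0,-0.12,0]]' 40; python3 go.py .6038 -.0535 .165 96
```

```text
time_s: 30.85
tool_pos: [0.441, 0.2896, 0.1633]
tool_rot: [-179.8, 0.1, 97.8]
force: [-0.3, -0.2, -5.4]
grip_width: 0.0251
t 30.85 pos [0.441  0.2896 0.1633] rot [-1.7981e+02  1.2000e-01  9.7800e+01] F [-0.3 -0.2 -5.4] w 0.0251 q7 -26.1
row tx -0.3620 ty 0.1147 tz -0.0017 twist 0.031
```

```bash
python3 -m handwheel '[[0.015,-0.02,0.006,0,0],[0.015,-0.05,0.016,0,0],[0.015,-0.085,0.027,0,0],[0.015,-0.125,0.04,0,0],[0.015,-0.165,0.052,0,0.01],[0.015,-0.205,0.065,0,0.02],[0.015,-0.245,0.078,0,0.031],[0.015,-0.285,0.09,0,0.031],[0.015,-0.32,0.101,0,0.031],[0.015,-0.345,0.11,0,0.031],[0.015,-0.362,0.1147,0,0.031],[0.015,-0.362,0.1147,0,0.031],[0.015,-0.362,0.1147,0,0.031],[0.015,-0.362,0.1147,0,0.031],[0.015,-0.362,0.1147,0,0.031]]' 40; python3 go.py .6038 -.0535 .0515 96
python3 - <<'E'
from h import *
t=read_camera("top");cv2.imwrite("pics/top10.png",t);s=crop("side","s10",180,160,140,140,5)
E
```

```text
time_s: 32.35
tool_pos: [0.6047, -0.0509, 0.1649]
tool_rot: [-179.9, -0.1, 96.1]
force: [0.4, 0.6, -4.2]
grip_width: 0.0252
t 32.35 pos [ 0.6047 -0.0509  0.1649] rot [-1.7995e+02 -5.0000e-02  9.6140e+01] F [ 0.4  0.6 -4.2] w 0.0252 q7 17.9
row tx -0.0025 ty -0.0011 tz 0.1134 twist 0.003
```

View pics/s10.png

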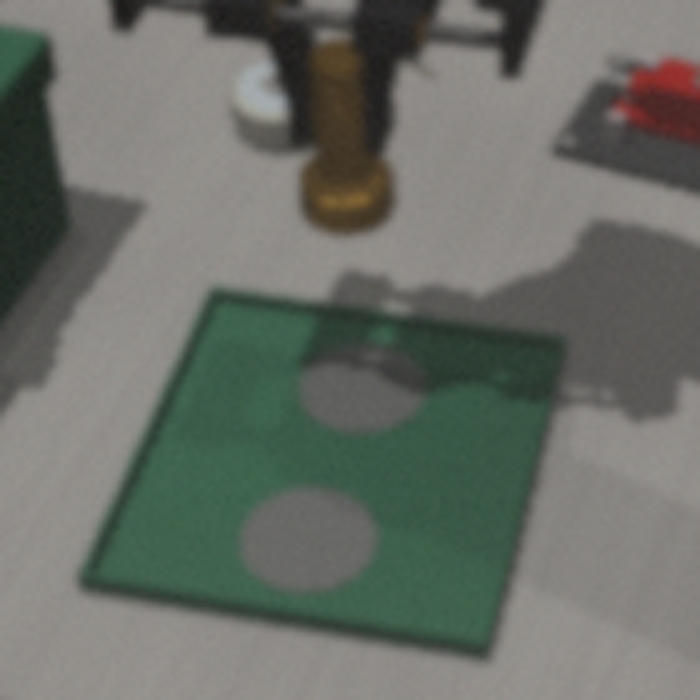

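The drift is held upright at side crop (345,130), the pads are empty at (362,388) and (309,540), and the truck is still on the cradle. I'll lower it.

```bash
python3 -m handwheel '[[0.015,-0.001,0,0.03,0],[0.015,-0.001,0,0.06,0],[0.015,-0.001,0,0.09,0],[0.015,-0.001,0,0.108,0],[0.015,-0.001,0,0.112,0],[0.015,-0.001,0,0.112,0],[0.015,-0.001,0,0.112,0],[0.015,-0.001,0,0.112,0],[0.015,-0.001,0,0.112,0]]' 40; python3 go.py .6038 -.0535 .0455 96
python3 - <<'E'
from h import *
f=lambda x,y,F,ox,oy:((x+.5)/F-.5+ox,(y+.5)/F-.5+oy)
for a,b in(((362,388),(480,318)),((309,540),(252,348))):
    s=f(*a,5,180,160);t=f(*b,6,190,150);print(tri(s,t),plane("top",t,.004),plane("side",s,.004))
E
```

```text
time_s: 33.35
tool_pos: [0.6061, -0.0536, 0.0548]
tool_rot: [179.9, -0.0, 96.0]
force: [0.6, 0.7, -4.4]
grip_width: 0.0252
t 33.35 pos [ 0.6061 -0.0536  0.0548] rot [ 1.7988e+02 -1.0000e-02  9.6020e+01] F [ 0.6  0.7 -4.4] w 0.0252 q7 21.6
row tx 0.0003 ty -0.0022 tz 0.0093 twist 0.000
(array([ 0.60474769, -0.05510445,  0.00082767]), np.float64(0.00048257130649933)) [[ 0.6038144  -0.05521098  0.004     ]] [[ 0.60377237 -0.05219038  0.004     ]]
(array([0.5935328 , 0.04689305, 0.00149977]), np.float64(0.00019333788217279314)) [[0.59311212 0.04661466 0.004     ]] [[0.59250428 0.04884093 0.004     ]]
```

```bash
python3 -m handwheel '[[0.015,0,-0.001,0.003,0],[0.015,0,-0.001,0.006,0],[0.015,0,-0.001,0.006,0],[0.015,0,-0.001,0.006,0],[0.015,0,-0.001,0.006,0]]' 40; python3 go.py .6037 -.0535 .0455 96
```

```text
time_s: 33.85
tool_pos: [0.6043, -0.0538, 0.0476]
tool_rot: [180.0, -0.0, 96.0]
force: [-0.2, -0.0, -3.7]
grip_width: 0.0253
t 33.85 pos [ 0.6043 -0.0538  0.0476] rot [180.    -0.    96.02] F [-0.2 -0.  -3.7] w 0.0253 q7 21.8
row tx 0.0003 ty -0.0005 tz 0.0021 twist 0.000
```

```bash
python3 -m handwheel '[[0.015,0,-0.0005,0.0015,0],[0.015,0,-0.0005,0.002,0],[0.015,0,-0.0005,0.002,0],[0.015,0,-0.0005,0.002,0]]' 40
```

```text
time_s: 34.25
tool_pos: [0.6037, -0.0538, 0.0456]
tool_rot: [-180.0, -0.0, 96.0]
force: [-0.9, 0.5, -3.2]
grip_width: 0.0252
```

```bash
python3 -m handwheel '[[0.015,0,0,0.0005,0],[0.015,0,0,0.0008,0],[0.015,0,0,0.0008,0]]' 40
```

```text
time_s: 34.55
tool_pos: [0.6038, -0.0538, 0.0455]
tool_rot: [180.0, -0.0, 96.0]
force: [-4.8, -0.3, 4.9]
grip_width: 0.0251
```

Contact. Release, rise, and go to the stopper.

```bash
python3 -m handwheel '[[0.06,0,0,-0.001,0],[0.06,0,0,-0.001,0],[0.06,0,0,-0.001,0],[0.06,0,0,-0.001,0],[0.06,0,0,-0.03,0],[0.06,0,0,-0.07,0],[0.06,0,0,-0.11,0],[0.06,0,0,-0.13,0],[0.06,0,0,-0.13,0]]' 25; python3 go.py .5351 .3045 .15 97.7
```

```text
time_s: 35.45
tool_pos: [0.6062, -0.0542, 0.1786]
tool_rot: [179.6, 0.0, 96.0]
force: [-0.5, -0.4, -0.9]
grip_width: 0.0601
t 35.45 pos [ 0.6062 -0.0542  0.1786] rot [1.7958e+02 1.0000e-02 9.6010e+01] F [-0.5 -0.4 -0.9] w 0.0601 q7 17.8
row tx 0.3642 ty -0.0332 tz 0.0286 twist -0.029
```

```bash
python3 -m handwheel '[[0.065,0.05,-0.004,0,0],[0.065,0.1,-0.009,0,0],[0.065,0.15,-0.013,0,-0.01],[0.065,0.2,-0.017,0.005,-0.02],[0.065,0.25,-0.022,0.01,-0.029],[0.065,0.3,-0.026,0.015,-0.029],[0.065,0.34,-0.03,0.02,-0.029],[0.065,0.364,-0.032,0.025,-0.029],[0.065,0.364,-0.032,0.025,-0.029],[0.065,0.364,-0.032,0.025,-0.029],[0.065,0.364,-0.032,0.025,-0.029],[0.065,0.364,-0.032,0.025,-0.029]]' 25; python3 go.py .5352 .3049 .0195 97.7
python3 - <<'E'
from h import *
t=crop("top","t11",190,150,120,110,6);cv2.imwrite("pics/top11.png",t)
E
```

```text
time_s: 36.65
tool_pos: [0.5346, 0.3029, 0.1499]
tool_rot: [180.0, 0.0, 97.5]
force: [0.2, -0.0, 0.2]
grip_width: 0.0648
t 36.65 pos [0.5346 0.3029 0.1499] rot [1.7998e+02 2.0000e-02 9.7510e+01] F [ 0.2 -0.   0.2] w 0.0648 q7 -17.4
row tx 0.0019 ty 0.0008 tz 0.1304 twist -0.003
```

View pics/t11.png

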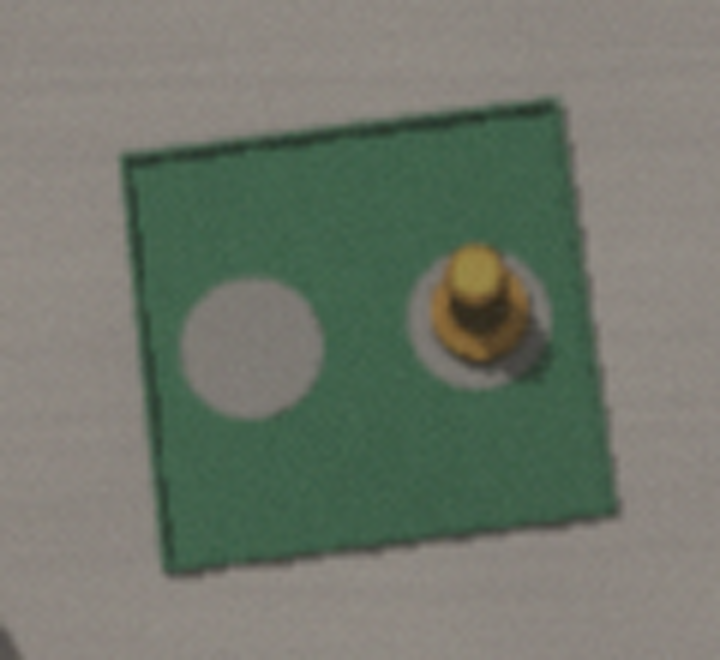

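The drift is back on its pad upright. Its top is at crop (477,273), against (475,272) before it was moved. Next the stopper.

```bash
python3 -m handwheel '[[0.07,0,0,0.03,0],[0.07,0,0,0.06,0],[0.07,0,0,0.09,0],[0.07,0,0,0.115,0],[0.07,0,0,0.128,0],[0.07,0,0,0.129,0],[0.07,0,0,0.129,0],[0.07,0,0,0.129,0],[0.07,0,0,0.129,0],[0.07,0,0,0.129,0]]' 25; python3 go.py .5352 .3049 .0195 97.7
```

```text
time_s: 37.7
tool_pos: [0.5343, 0.3053, 0.0218]
tool_rot: [179.9, -0.1, 97.7]
force: [-0.3, -0.4, -0.9]
grip_width: 0.0698
t 37.7 pos [0.5343 0.3053 0.0218] rot [ 1.7991e+02 -6.0000e-02  9.7690e+01] F [-0.3 -0.4 -0.9] w 0.0698 q7 -14.2
row tx -0.0005 ty 0.0008 tz 0.0023 twist -0.000
```

```bash
python3 -m handwheel '[[0.06,0,0.001,0.001,0],[0.045,0,0.001,0.001,0],[0.03,0,0.001,0.001,0],[0.03,0,0.001,0.001,0],[0.03,0,0.001,0.001,0],[0.03,0,0.001,0.001,0]]' 25; python3 go.py .5352 .3049 .0195 97.7; python3 -m handwheel '[[0.03,0,0,-0.02,0],[0.03,0,0,-0.06,0],[0.03,0,0,-0.1,0],[0.03,0,0,-0.12,0],[0.03,0,0,-0.12,0],[0.03,0,0,-0.12,0]]' 25; python3 go.py .5923 .0482 .14 96
```

```text
time_s: 38.3
tool_pos: [0.5348, 0.305, 0.0197]
tool_rot: [180.0, 0.0, 97.7]
force: [0.4, -0.2, 0.1]
grip_width: 0.041
t 38.3 pos [0.5348 0.305  0.0197] rot [180.     0.    97.68] F [ 0.4 -0.2  0.1] w 0.041 q7 -14.1
row tx -0.0001 ty 0.0004 tz 0.0002 twist -0.000
time_s: 38.9
tool_pos: [0.5343, 0.3049, 0.1393]
tool_rot: [-180.0, -0.0, 97.7]
force: [-0.2, 0.5, -1.2]
grip_width: 0.0406
t 38.9 pos [0.5343 0.3049 0.1393] rot [-179.97   -0.     97.69] F [-0.2  0.5 -1.2] w 0.0406 q7 -17.1
row tx -0.2622 ty 0.0231 tz -0.0007 twist 0.029
```

```bash
python3 -m handwheel '[[0.03,-0.03,0.003,0,0],[0.03,-0.07,0.006,0,0],[0.03,-0.115,0.01,0,0.01],[0.03,-0.16,0.014,0,0.02],[0.03,-0.205,0.018,0,0.029],[0.03,-0.24,0.021,0,0.029],[0.03,-0.2622,0.023,0,0.029],[0.03,-0.2622,0.023,0,0.029],[0.03,-0.2622,0.023,0,0.029],[0.03,-0.2622,0.023,0,0.029],[0.03,-0.2622,0.023,0,0.029]]' 25; python3 -m handwheel '[[0.03,0,0,0.03,0],[0.03,0,0,0.06,0],[0.03,0,0,0.09,0],[0.03,0,0,0.11,0],[0.03,0,0,0.113,0],[0.03,0,0,0.113,0],[0.03,0,0,0.113,0],[0.03,0,0,0.113,0]]' 25; python3 go.py .5923 .048 .0195 96
```

```text
time_s: 40.0
tool_pos: [0.5921, 0.0501, 0.1391]
tool_rot: [-179.9, -0.0, 96.2]
force: [-0.2, 0.0, 0.0]
grip_width: 0.0411
time_s: 40.8
tool_pos: [0.5938, 0.0486, 0.0283]
tool_rot: [179.8, -0.0, 96.0]
force: [0.3, 0.2, -1.2]
grip_width: 0.0406
t 40.8 pos [0.5938 0.0486 0.0283] rot [ 1.7984e+02 -3.0000e-02  9.6040e+01] F [ 0.3  0.2 -1.2] w 0.0406 q7 11.4
row tx -0.0004 ty -0.0015 tz 0.0088 twist 0.001
```

```bash
python3 -m handwheel '[[0.03,-0.0005,0,0.003,0],[0.03,-0.0005,0,0.005,0],[0.03,-0.0005,0,0.005,0],[0.03,-0.0005,0,0.005,0],[0.03,-0.0005,0,0.005,0]]' 25;python3 go.py .5923 .048 .0195 96
```

```text
time_s: 41.3
tool_pos: [0.5927, 0.0477, 0.0218]
tool_rot: [180.0, -0.0, 96.0]
force: [0.2, -0.0, -0.3]
grip_width: 0.0408
t 41.3 pos [0.5927 0.0477 0.0218] rot [179.99  -0.    96.01] F [ 0.2 -0.  -0.3] w 0.0408 q7 11.7
row tx 0.0003 ty -0.0003 tz 0.0023 twist 0.000
```

```bash
python3 -m handwheel '[[0.03,0,0,0.001,0],[0.03,0,0,0.002,0],[0.03,0,0,0.002,0],[0.03,0,0,0.002,0]]' 25;python3 -m handwheel '[[0.03,0,0,0.0005,0],[0.03,0,0,0.001,0],[0.03,0,0,0.001,0]]' 25
```

```text
time_s: 41.7
tool_pos: [0.5927, 0.0477, 0.0197]
tool_rot: [180.0, 0.0, 96.0]
force: [-1.2, 0.2, -0.8]
grip_width: 0.0406
time_s: 42.0
tool_pos: [0.5926, 0.0478, 0.0197]
tool_rot: [-180.0, -0.0, 96.0]
force: [-3.2, 0.7, 6.1]
grip_width: 0.0409
```

Contact. Release, rise and move aside to look.

```bash
python3 -m handwheel '[[0.06,0,0,-0.001,0],[0.06,0,0,-0.001,0],[0.06,0,0,-0.001,0],[0.065,0,0,-0.001,0],[0.065,0,0,-0.03,0],[0.065,0,0,-0.07,0],[0.065,0,0,-0.11,0],[0.065,0,0,-0.15,0],[0.065,0,0,-0.17,0],[0.065,0,0,-0.17,0]]' 25;python3 -m handwheel '[[0.065,0.05,0,0,0],[0.065,0.1,0,0,0],[0.065,0.15,0,0,0],[0.065,0.2,0,0,0],[0.065,0.25,0,0,0],[0.065,0.3,0,0,0],[0.065,0.3,0,0,0],[0.065,0.3,0,0,0]]'; python3 - <<'E'
from h import *
t=crop("top","t12",190,150,120,110,6);cv2.imwrite("pics/top12.png",t)
s=crop("side","s12",180,130,190,150,4);cv2.imwrite("pics/side12.png",s)
E
```

```text
time_s: 43.0
tool_pos: [0.5949, 0.0478, 0.1924]
tool_rot: [179.6, -0.1, 96.0]
force: [0.5, -0.8, -0.8]
grip_width: 0.0651
time_s: 43.8
tool_pos: [0.5596, 0.3474, 0.1863]
tool_rot: [-179.8, 0.1, 96.2]
force: [1.3, -1.0, 0.2]
grip_width: 0.0651
```

View pics/t12.png

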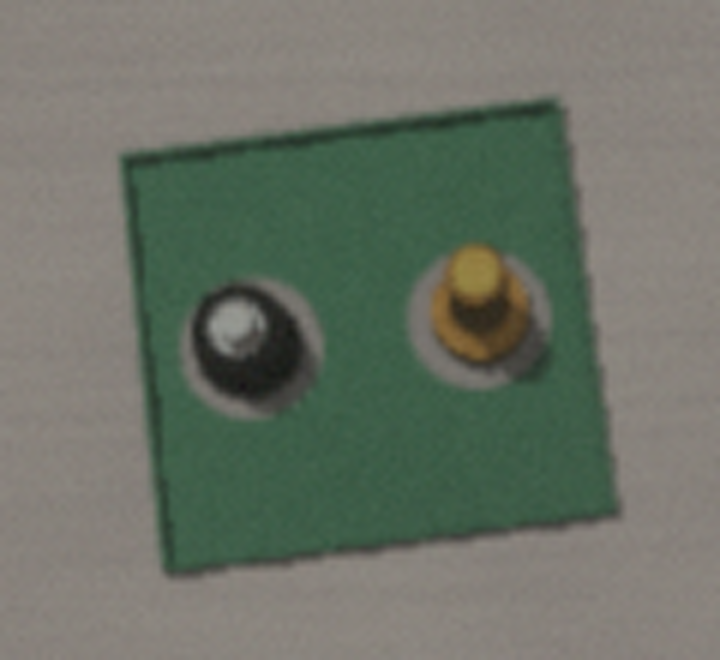

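View pics/side12.png

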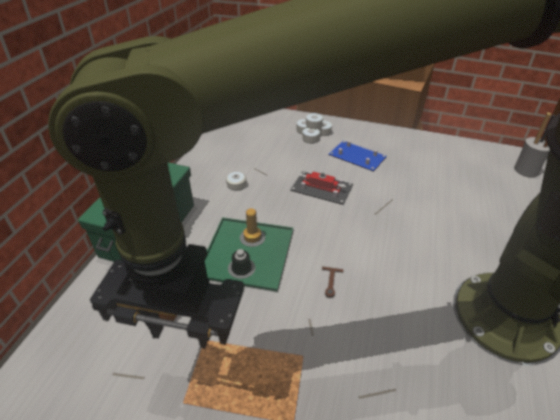

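View pics/top12.png

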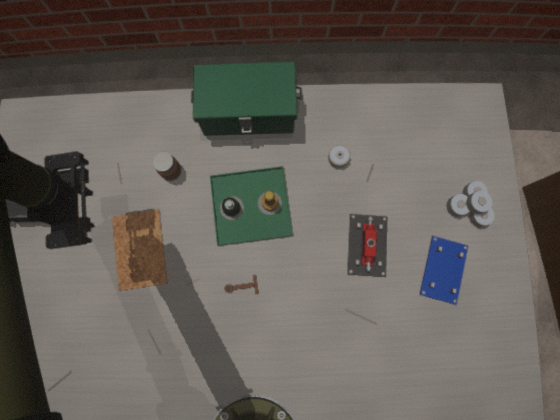

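```bash
python3 - <<'E'
from h import *
f=lambda x,y:((x+.5)/6-.5+190,(y+.5)/6-.5+150)
print("stopper",plane("top",f(235,325),.060),"foot",plane("top",f(250,346),.008),"pad",plane("top",f(252,348),.004))
print("drift",plane("top",f(477,273),.092),"foot",plane("top",f(481,314),.02),"pad",plane("top",f(480,318),.004))
print("red at cradle", get_obs()["time_s"])
E
```

```text
stopper [[0.59162537 0.04708074 0.06      ]] foot [[0.59321493 0.04702264 0.008     ]] pad [[0.59311212 0.04661466 0.004     ]]
drift [[ 0.60352988 -0.05619905  0.092     ]] foot [[ 0.60211618 -0.05601372  0.02      ]] pad [[ 0.6038144  -0.05521098  0.004     ]]
red at cradle 43.9
```

Both are centred within about 2 mm. Bystanders are unmoved, the truck is on the cradle, and the robot is clear. Handing in.

```bash
python3 -m handwheel '[[0.065,0,0,0,0],[0.065,0,0,0,0],[0.065,0,0,0,0]]'; python3 -c "
from cell import *
print(sign_off())"
```

```text
time_s: 44.2
tool_pos: [0.5616, 0.345, 0.189]
tool_rot: [180.0, -0.0, 95.9]
force: [-0.0, 0.4, 0.4]
grip_width: 0.065
the job is handed in; nothing more can be done
None
```

The job was done in the order asked and handed in at 44.2 s. I stood the stopper and the drift upright on the mat, laid the truck on the dark cradle, then put the drift and the stopper back on their pads.

- **Truck:** it lies right way up between the posts, centred within about 2 mm and aligned within about 1°. I measured this right after placing it; the final picture shows it still there.
- **Stopper and drift:** in the final top view both stand upright, within about 2 mm of their pad centres.
- **Key, wheel and jar:** by eye they are where they started; I did not measure them.
- **Arm:** it was clear of everything, and the highest force I read at the ends of my moves was about 8 N.

**Disagreements:**
- Heights triangulated from the two cameras read up to about 6 mm low, so I used the stated heights and confirmed them by contact when setting things down.
- My mask for the drift's pad leaked, so I read that pad's centre by eye in both views.
- The first grip on the stopper caught its foot edge at 45 mm, so I regripped 8 mm higher before lifting.

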